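# Empty and close the chip trap

## Task

Using the hook rod, lift every strainer basket out of the deep wells of the dust-extraction chip trap and stand each upright in the shallow aluminium tray, setting it down gently and without reaching into the wells with the fingers. Then lay the loose cover on the empty trap and press it down evenly, edge by edge, until all four clips have snapped over it and it lies flush. At the end the hook rod must hang upright in its fork stand as before, and the other things on the bench stay where they are.

Things in the scene. Friction and masses are not known exactly. Their poses are not given: they have to be found in the camera images.
- trap: Chip trap: grey box fixed on the bench, open on top, 92 (x) x 202 (y) mm outside, rim 140 mm up, walls 4 mm. Cross walls part it into three wells in a row along y, each 84 (x) x 62 (y) mm inside, at y = -66, 0, +66 mm. Ledges 9 mm wide on the long walls, tops 50 mm up, carry the strainers' flanges. Pipe stub, 35 mm long, low on its +x side. Origin: middle of its underside; z up.
- rim (a point): Middle of the trap's mouth, level with its rim (trap z = 140 mm); the cover's underside middle belongs here. Eight fixed steel guides stand round the rim near its corners (on the long edges at y = +-85 mm, on the short ones at x = +-32 mm, each 14 mm wide): upright 1.5 mm outside the edge up to 13 mm above the rim, then flaring out by 8 mm up to 27 mm above it.
- clip_front (a joint): Sprung clip, 30 mm wide, at the middle of the trap's -x (long) edge. Nose 3 mm over the edge, 9 to 11 mm above the rim; above it a ramp slopes out to 24 mm above the rim; sticks out 10 mm beyond the box. Value (m): how far it is pushed outward: 0 at rest (also when snapped over the cover), about 0.003 while the cover's edge passes or leans on it, at most 0.007.
- clip_back (a joint): Sprung clip, 30 mm wide, at the middle of the trap's +x (long) edge. Nose 3 mm over the edge, 9 to 11 mm above the rim; above it a ramp slopes out to 24 mm above the rim; sticks out 10 mm beyond the box. Value (m): how far it is pushed outward: 0 at rest (also when snapped over the cover), about 0.003 while the cover's edge passes or leans on it, at most 0.007.
- clip_left (a joint): Sprung clip, 30 mm wide, at the middle of the trap's +y (short) edge. Nose 3 mm over the edge, 9 to 11 mm above the rim; above it a ramp slopes out to 24 mm above the rim; sticks out 10 mm beyond the box. Value (m): how far it is pushed outward: 0 at rest (also when snapped over the cover), about 0.003 while the cover's edge passes or leans on it, at most 0.007.
- clip_right (a joint): Sprung clip, 30 mm wide, at the middle of the trap's -y (short) edge. Nose 3 mm over the edge, 9 to 11 mm above the rim; above it a ramp slopes out to 24 mm above the rim; sticks out 10 mm beyond the box. Value (m): how far it is pushed outward: 0 at rest (also when snapped over the cover), about 0.003 while the cover's edge passes or leans on it, at most 0.007.
- cover: Loose black cover plate 92 (x) x 202 (y) x 8 mm, same either way round; grip rib on its middle 20 (x) x 70 (y) mm, top 38 mm above the underside. Origin: middle of underside. 0.3 kg. Starts flat on the bench. Laid square on the trap it rests on the clips' ramps about 15 mm above the rim; pressed near an edge's middle with 5 to 20 N, that edge snaps down under its clip. Home: underside on the rim.
- strainer_0: Loose steel basket, one of up to three alike (absent: None), 58 (x) x 46 (y) x 35 mm; flange 78 x 50 mm on top (z 35-38). Stiff bail: uprights at y +-21 mm, straight round bar along y, 6 mm thick, centre 74 mm straight above the origin, gap under it 33 mm. Origin: middle of underside. 0.11 kg. Starts hanging by its flange in a well of the trap, axes along the trap's, bar 51 mm below the rim.
- strainer_1: Loose steel basket, one of up to three alike (absent: None), 58 (x) x 46 (y) x 35 mm; flange 78 x 50 mm on top (z 35-38). Stiff bail: uprights at y +-21 mm, straight round bar along y, 6 mm thick, centre 74 mm straight above the origin, gap under it 33 mm. Origin: middle of underside. 0.11 kg. Starts hanging by its flange in a well of the trap, axes along the trap's, bar 51 mm below the rim.
- strainer_2: Loose steel basket, one of up to three alike (absent: None), 58 (x) x 46 (y) x 35 mm; flange 78 x 50 mm on top (z 35-38). Stiff bail: uprights at y +-21 mm, straight round bar along y, 6 mm thick, centre 74 mm straight above the origin, gap under it 33 mm. Origin: middle of underside. 0.11 kg. Starts hanging by its flange in a well of the trap, axes along the trap's, bar 51 mm below the rim.
- rod: Loose hook rod, hanging upright in the stand. Origin: middle of the hook's seat (top of its foot), z up. Foot 4 mm thick, x -11 to +10 mm; tip at x = +8 mm, 4 mm thick, rising 9 mm; hook 12 mm wide inside, 12 mm broad in y. Flat stem 5 x 12 mm at x = -8.5 mm; on its axis a collar 30 x 30 mm (z 88-94 mm) and above it a square wooden handle 18 x 18 mm (z 94-148 mm). 0.15 kg.
- rod_collar (a point): Point on the rod's stem axis at the underside of its collar (rod x = -8.5, y = 0, z = 88 mm).
- stand: The rod's fork stand, dark steel, fixed: foot 100 x 90 x 8 mm; upright 50 mm wide, 10 thick at x = +45 mm; two level tines reach from it to x = -15 mm, each 16 mm wide, at y = +-17 mm, tops 120 mm up, the slot between them 18 mm wide and open to -x. The stem hangs in the slot, the collar lies on the tines; nothing stands higher. Origin: on the bench under the fork point.
- fork (a point): Point in the middle of the slot, level with the tines' tops (stand x = 0, y = 0, z = 120 mm), where the underside of the rod's collar belongs; axes as the stand's. At the start the rod's axes are within 0.1 rad of the stand's, hook towards the upright.
- tray: The shallow open aluminium tray, fixed to the bench: 128 (x) x 268 (y) mm outside, wall 4 mm thick and 16 mm high, floor 4 mm thick. Origin: centre of its underside; z up.
- glue_bottle: Bystander: white glue bottle, 52 mm across, 140 mm high.
- tape_roll: Bystander: roll of paper tape lying flat, 90 mm across, 22 mm high.
- sanding_block: Bystander: cork sanding block 65 x 110 x 32 mm.
- screwdriver: Bystander: screwdriver lying on the bench.
- jar: Bystander: glass jar with a steel lid, 70 mm across, 90 mm high.
- offcut: Bystander: wooden offcut 50 x 120 x 45 mm.

How it is judged:
By the outcome, as a careful person would: the job done as asked, in the order asked, and still so for the second after the job is handed in, with the robot touching nothing.
Of strainer_0, strainer_1, strainer_2 only 2 to 3 are there at a start; the rules pass over those that are not, and their reading is None.
At some moment in a run one of cover may be knocked a few centimetres aside while the robot is not near it.
It also fails if it takes over 210 s, if anything falls off the work surface, if the arm or the gripper's body presses on something with over 40 N, if the wrist force passes 120 N, or if a joint passes its speed limit or range.

## Robot

A 6-joint arm with a two-finger parallel gripper is mounted at the origin on the work surface. World frame = base frame: x ahead of the robot, y to its left, z up, the work surface at z = 0. Lengths are in m, angles in rad, forces in N, time in s.
With the tool pointing down it reaches from about 0.275 to 1 m from the base axis. Payload 8.4 kg.
Tool frame: the origin (TCP) lies at the very end of the fingers, on their centre line; the grasp point (between the pads) lies 19 mm behind it; x points along the fingers, z is the direction in which the jaws open and shut, and the axes are right-handed (so a half turn about x gives the same grasp; the last joint's range is limited). The gripper opens to 85 mm and grips with 20 to 120 N. Pads are 22 mm wide; open, the fingers measure 114 mm over their backs; the gripper's body (76 mm by 85 mm) begins 54 mm behind the grasp point. The pads swing forward as they close: fully open they stand 13 mm farther back than shut.
Start: joints at [1.193, 0.353, 1.633, -0, 1.155, -0.002], TCP at [0.229, 0.581, 0.231] pointing down, gripper open.
Joint ranges: [-2.63, 2.63], [-0.92, 2.1], [0.06, 2.66], [-1.3, 4.44], [0, 2.69], [-3.02, 3.02]. Speed limits (rad/s): [2.22, 2.22, 2.79, 3.14, 3.14, 3.14].

## Interface

Orientations are given as a unit quaternion [w, x, y, z].
In Python, from rig import bot, capture, camera_info, ticket gives the robot as it stands.
- The arm moves only by the shell command python3 -m pendant 'ROWS' [FORCE]. ROWS is JSON, one flat list of numbers, 7 for each row, row after row: the shift along the tool's x, y, z in cm, then the turn, a rotation vector about the tool's x, y, z in degrees, then the finger opening in cm, from 0 to 8.54. In form: [tx, ty, tz, wx, wy, wz, claw, tx, ty, tz, wx, wy, wz, claw, ...]. A call has 1 to 8 rows; each row is the pose to reach, as a shift and turn from the pose commanded when the call began, along the tool's axes at that moment; what a row does not reach only later rows make up. A row lasts 1/8 s, in which the tool goes at most 62.5 mm and 10.7 degrees, less where a joint would pass 70% of its speed; a pose out of reach is approached as far as the arm can. A call with a gripper value outside its range is refused whole. The fingers move at their own pace and stop on an object; FORCE is the grip in N (left out, the last holds). Time passes only in rows, so rows that repeat a pose let the fingers close. It gives the time, the measured TCP pose, the force and the opening at its end, in the units of the state.
- bot.get_obs(): the state, without advancing time (a new reading comes with each control period).
- capture(name): name is "side" or "top"; returns (picture, depth): 420x560x3 uint8, red, green, blue; 420x560 float32, m along the optical axis (not along the pixel's ray), 0 where there is no reading.
- camera_info(name): a dict with "vfov" (degrees; the focal length in pixels is half the picture's height over the tangent of half this angle, whatever the lens; pixels are square), "cx", "cy" (the principal point, pixels), "dist_coeffs" ([k1, k2, p1, p2, k3] as OpenCV has them; the pictures are not rectified), "world_from_camera" (4x4, takes a point from camera to world coordinates). Camera axes: x right, y up, looking along -z (the intrinsics and any distortion apply to the point x, -y, -z); pixel columns grow to the right and rows downward; lengths in m; the calibration is good to about 2 mm. A picture is of the moment at which its call begins. camera_info takes no time and is no camera call.
- ticket.job_done(): hands the job in, once; it reports no verdict.
The state is a dict: "t": time; "qpos": joint angles; "joint_velocities": joint speeds; "tau": joint torques, N m; "position": TCP position; "ee_rot": TCP orientation; "wrist_force": force on the tool from outside, world axes, zero at the start; "wrist_torque": the same for the moment, N m; "opening": opening from 0.0 (shut) to 1.0 (fully open).
Only numpy, scipy, OpenCV 4.12 (cv2) and the standard library are available. Lean on these libraries where they do the work, as an engineer would, in place of code of your own. Each camera call takes 0.05 s, during which the arm holds its last target. There are 200 camera calls.

## Working session

There is one attempt and no reset: what is moved stays moved. The work goes in short steps, Python scripts to look and compute and a shell command to move; the robot and the scene stay as the last step left them, time stands still between calls to the robot, and variables do not carry over. Pictures are saved under pics/ and viewed, about 12 in all and at most 16, crops included, and the job is handed in when it is done.

```bash
ls; mkdir -p pics; cat > h.py <<'E'
import numpy as np, cv2
from rig import bot, capture, camera_info, ticket
from scipy.spatial.transform import Rotation as R
def cam(n):
    c=camera_info(n); f=210/np.tan(np.radians(c["vfov"]/2))
    return np.array([[f,0,c["cx"]],[0,f,c["cy"]],[0,0,1.]]),np.array(c["dist_coeffs"],float),np.array(c["world_from_camera"])
def ray(n,uv):
    K,d,T=cam(n); p=cv2.undistortPoints(np.array(uv,float).reshape(-1,1,2),K,d).reshape(-1,2)
    v=np.c_[p[:,0],-p[:,1],-np.ones(len(p))]@T[:3,:3].T
    return T[:3,3],v
def onz(n,uv,z):
    o,v=ray(n,uv); return o+v*((z-o[2])/v[:,2])[:,None]
def proj(n,P):
    K,d,T=cam(n); q=(np.atleast_2d(P)-T[:3,3])@T[:3,:3]
    return cv2.projectPoints(q*[1,-1,-1],np.zeros(3),np.zeros(3),K,d)[0].reshape(-1,2)
def cloud(n,D):
    v,u=np.mgrid[0:420,0:560]; o,w=ray(n,np.c_[u.ravel(),v.ravel()])
    P=(o+w*D.reshape(-1,1)).reshape(420,560,3); P[D==0]=np.nan; return P
def snap(n,name):
    im,D=capture(n); cv2.imwrite(f"pics/{name}.png",im[:,:,::-1]); np.savez(f"pics/{name}.npz",im=im,D=D); return im,D
E
python3 - <<'E'
from h import *
for n in("side","top"):
    im,D=snap(n,n+"0"); K,d,T=cam(n); print(n,K[0,0],K[:2,2],d,T.round(3).tolist(),(D>0).mean())
print(bot.get_obs())
a=[cv2.imread(f"pics/{n}0.png") for n in("top","side")]
E
```

```text
pics
side 417.09727954032405 [278.76959958 212.98830552] [0.00034362 0.         0.         0.         0.        ] [[0.829, 0.36, -0.427, 0.117], [-0.559, 0.542, -0.628, -0.655], [0.005, 0.76, 0.65, 0.84], [0.0, 0.0, 0.0, 1.0]] 0.9960501700680272
top 544.9177044575671 [282.64689252 214.02456145] [-0.16376411  0.          0.          0.          0.        ] [[-0.007, 0.99, -0.141, 0.424], [-1.0, -0.005, 0.013, 0.031], [0.013, 0.141, 0.99, 1.398], [0.0, 0.0, 0.0, 1.0]] 0.9958333333333333
{'t': 0.1, 'qpos': array([ 1.19261340e+00,  3.53574761e-01,  1.63402589e+00, -3.37492502e-06,
        1.15518048e+00, -2.40768193e-03]), 'joint_velocities': array([-1.52749512e-05,  1.53546950e-05, -3.67901836e-03,  7.02362575e-04,
       -1.89592261e-04,  2.37445748e-04]), 'tau': array([-1.60643649e-03, -6.06356907e+01, -3.42821038e+01, -5.18112427e-05,
        3.76194963e-03,  3.00217221e-05]), 'position': array([0.22922877, 0.58101546, 0.23065382]), 'ee_rot': array([ 0.58424483, -0.39804522,  0.58493952,  0.39757231]), 'wrist_force': array([ 0.77346028,  0.07176145, -0.02348445]), 'wrist_torque': array([ 0.03589362,  0.03054448, -0.03738766]), 'opening': 0.9972908248523649}
```

View pics/top0.png

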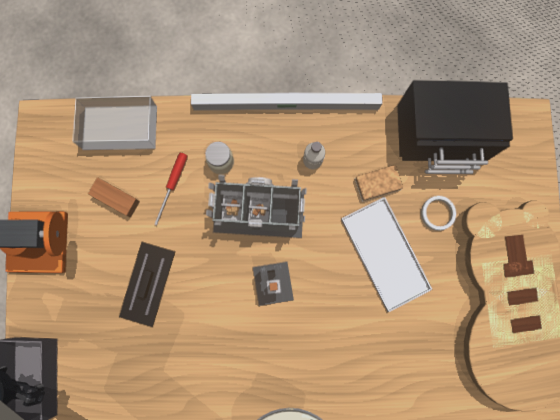

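View pics/side0.png

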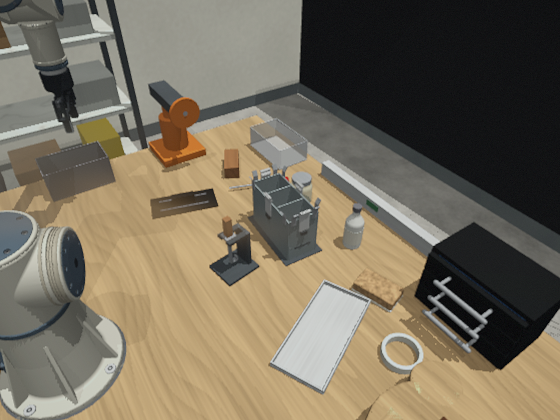

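Top view: the trap is at (257,207), with strainers in the left (+y) and middle wells and the right well apparently empty. The rod stand is at (273,284), the cover at (147,284) and the tray at (386,254). The side view agrees. Next I'll measure them.

```bash
cat > m.py <<'E'
from h import *
import sys
def rect(P,roi,zlo,zhi,name,extra=None):
    u0,u1,v0,v1=roi; Q=P[v0:v1,u0:u1]; m=(Q[...,2]>zlo)&(Q[...,2]<zhi)
    if extra is not None: m&=extra[v0:v1,u0:u1]
    p=Q[m][:,:2]
    if len(p)<5: print(name,"few"); return
    (c,s,a)=cv2.minAreaRect((p*1000).astype(np.float32)); print(name,len(p),np.round(c,1),np.round(s,1),round(a,1), "z",np.median(Q[m][:,2]).round(4))
    return p
if __name__=="__main__":
    z=np.load("pics/top0.npz"); im=z["im"].astype(int); P=cloud("top",z["D"])
    dark=im.max(2)<70
    print("bench z", np.nanmedian(P[330:380,200:260,2]))
    rect(P,(200,312,172,245),.132,.146,"traprim")
    rect(P,(200,312,172,245),.147,.175,"guides/clips")
    rect(P,(245,300,255,310),.114,.124,"tines")
    rect(P,(245,300,255,310),.135,.19,"rodtop")
    rect(P,(245,300,255,310),.003,.013,"standfoot",dark)
    rect(P,(110,185,235,335),-.01,.02,"cover",dark)
    rect(P,(110,185,235,335),.025,.05,"rib")
    g=(im.min(2)>120)&(im.max(2)-im.min(2)<45)
    rect(P,(330,440,190,320),-.01,.03,"tray",g)
    rect(P,(212,243,185,222),.07,.1,"bar+y"); rect(P,(245,272,185,225),.07,.1,"barmid"); rect(P,(274,300,185,225),.05,.1,"bar-y")
    im2=z["im"][170:315,195:315,::-1]; cv2.imwrite("pics/crop0.png",cv2.resize(im2,None,fx=4,fy=4,interpolation=cv2.INTER_CUBIC))
E
python3 m.py
```

```text
bench z -0.00030204144331846816
traprim 590 [627.8  75.6] [207.9  99.1] 87.1 z 0.1391
guides/clips 566 [628.5  76. ] [226.8 116. ] 85.6 z 0.1608
tines 356 [453.   40.2] [64.9 50.1] 8.8 z 0.1199
rodtop 64 [436.   37.2] [17.8 17.8] 89.7 z 0.1794
standfoot 9 [472.   41.2] [16.4  9.8] 50.9 z 0.0081
cover 1869 [443.2 362.3] [ 91.5 196.6] 74.0 z 0.0078
rib 247 [444.1 362.2] [23.3 69.4] 70.2 z 0.0371
tray 5260 [ 544.9 -310.3] [272.8 256.3] 25.7 z 0.0042
bar+y 153 [636.  143.8] [58.5 78.8] 86.5 z 0.0883
barmid 128 [645.   74.6] [79.  63.2] 2.3 z 0.0887
bar-y 142 [627.5   7.5] [58.7 77.4] 86.1 z 0.0675
```

View pics/crop0.png

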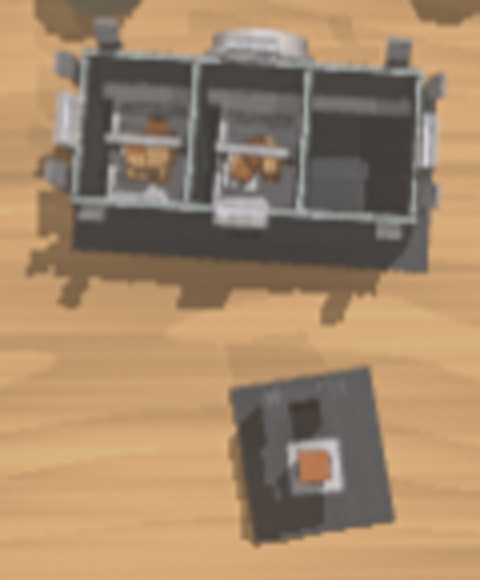

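Two strainers are present, in the +y and middle wells; the −y well is empty. In the crop the fork's rod handle is at (315,465), with the hook toward the upright (+x). I'll refine the trap, tray and cover poses in both views.

```bash
cat > m2.py <<'E'
from h import *
def loc(p,c,yaw):
    d=p-np.array(c); s,k=np.sin(yaw),np.cos(yaw); return np.c_[d[:,0]*k+d[:,1]*s,-d[:,0]*s+d[:,1]*k]
def fitrect(p,c,yaw,hx,hy,tol,keepx,keepy):
    c=np.array(c,float)
    for _ in range(15):
        l=loc(p,c,yaw); dx=[];w=[]
        X={};
        for s in(1,-1):
            m=(abs(l[:,0]-s*hx)<tol)&keepx(l[:,1]); X[s]=l[m]
        Y={s:l[(abs(l[:,1]-s*hy)<tol)&keepy(l[:,0])] for s in(1,-1)}
        ex=(np.median(X[1][:,0])+np.median(X[-1][:,0]))/2; ey=(np.median(Y[1][:,1])+np.median(Y[-1][:,1]))/2
        sl=np.mean([np.polyfit(X[s][:,1],X[s][:,0],1)[0] for s in X])
        R2=np.array([[np.cos(yaw),-np.sin(yaw)],[np.sin(yaw),np.cos(yaw)]]); c=c+R2@[ex,ey]; yaw-=sl*.7
    return c.round(4),round(np.degrees(yaw),2),"w",round(np.median(X[1][:,0])-np.median(X[-1][:,0]),4),round(np.median(Y[1][:,1])-np.median(Y[-1][:,1]),4),[len(X[1]),len(X[-1]),len(Y[1]),len(Y[-1])]
if __name__=="__main__":
  for n in("top","side"):
    z=np.load(f"pics/{n}0.npz"); im=z["im"].astype(int); P=cloud(n,z["D"]).reshape(-1,3); C=im.reshape(-1,3)
    near=lambda c,r:(np.hypot(*(P[:,:2]-c).T)<r)
    zz=P[:,2]
    p=P[near((.628,.076),.14)&(zz>.137)&(zz<.142)][:,:2]
    print(n,"trap",fitrect(p,(.628,.076),np.radians(-3),.044,.099,.006,lambda y:(abs(y)>.018)&(abs(y)<.076),lambda x:(abs(x)<.026)&(abs(x)>.017)))
    p=P[near((.545,-.20),.19)&(zz>.0125)&(zz<.0185)][:,:2]
    (c,s,a)=cv2.minAreaRect((p*1000).astype(np.float32)); print(" tray0",len(p),np.round(c,1),np.round(s,1),round(a,1),np.median(p,0))
    p=P[near((.436,.037),.07)&(zz>.105)&(zz<.1235)][:,:2]; (c,s,a)=cv2.minAreaRect((p*1000).astype(np.float32)); print(" stand",len(p),np.round(c,1),np.round(s,1),round(a,1))
    m=near((.436,.037),.05)&(zz>.177)&(zz<.184); print(" handle",m.sum(),P[m].mean(0).round(4))
    m=near((.443,.362),.14)&(zz>.034)&(zz<.042); (c,s,a)=cv2.minAreaRect((P[m][:,:2]*1000).astype(np.float32)); print(" rib",m.sum(),np.round(c,1),np.round(s,1),round(a,1))
    m=near((.443,.362),.14)&(zz>.004)&(zz<.012)&(C.max(1)<75); (c,s,a)=cv2.minAreaRect((P[m][:,:2]*1000).astype(np.float32)); print(" cover",m.sum(),np.round(c,1),np.round(s,1),round(a,1))
    for nm,y in(("+y",.143),("mid",.076)):
        m=near((.632,y),.03)&(zz>.083)&(zz<.096); print(" bar",nm,m.sum(),P[m].mean(0).round(4),np.ptp(P[m],axis=0).round(3))
  print(R.from_quat(bot.get_obs()["ee_rot"],scalar_first=True).as_matrix().round(3))
E
python3 m2.py
```

```text
top trap (array([0.6272, 0.0754]), np.float64(-4.1), 'w', np.float64(0.0874), np.float64(0.1979), [66, 63, 11, 7])
 tray0 395 [ 566.8 -274.3] [338.6 211.4] 25.5 [ 0.54868936 -0.25677559]
 stand 345 [453.   40.2] [64.9 50.1] 8.8
 handle 53 [0.4362 0.037  0.1799]
 rib 196 [443.7 361.6] [22.1 69.3] 72.7
 cover 1580 [443.3 361.8] [ 90.1 197.5] 73.8
 bar +y 52 [0.6328 0.1419 0.0901] [0.009 0.056 0.011]
 bar mid 50 [0.626  0.0723 0.0908] [0.009 0.046 0.012]
side trap (array([0.6268, 0.0739]), np.float64(-3.77), 'w', np.float64(0.0882), np.float64(0.199), [54, 46, 10, 6])
 tray0 672 [ 575.  -232.9] [366.9 282.8] 49.0 [ 0.54904575 -0.25232102]
 stand 279 [451.2  40.3] [67.3 53.6] 9.4
 handle 41 [0.4343 0.0355 0.18  ]
 rib 108 [442.6 360.1] [25.8 69.5] 74.9
 cover 305 [466.1 348.9] [ 91.3 148. ] 75.3
 bar +y 3 [0.6358 0.1719 0.0923] [0.009 0.002 0.002]
 bar mid 6 [0.6306 0.1027 0.0917] [0.007 0.011 0.008]
[[-0.    -0.93   0.367]
 [-0.001  0.367  0.93 ]
 [-1.    -0.    -0.001]]
```

```bash
cat >> h.py <<'E'
def go(p,az=None,cur=None):
    """shift (tool cm) and turn about tool x (deg) from present pose to TCP p, tool z azimuth az (deg), tool down"""
    o=bot.get_obs(); M=R.from_quat(o["ee_rot"],scalar_first=True).as_matrix(); a0=np.degrees(np.arctan2(M[1,2],M[0,2]))
    s=M.T@(np.array(p)-o["position"])*100
    rv=np.zeros(3)
    if az is not None:
        a=np.radians(az); W=np.array([[0,-np.sin(a),np.cos(a)],[0,np.cos(a),np.sin(a)],[-1,0,0]]); W[:,1]=np.cross(W[:,2],W[:,0])
        rv=np.degrees(R.from_matrix(M.T@W).as_rotvec())
    return s.round(2).tolist()+rv.round(1).tolist()
def st():
    o=bot.get_obs(); M=R.from_quat(o["ee_rot"],scalar_first=True).as_matrix()
    print("t",round(o["t"],2),"p",o["position"].round(4),"az",np.degrees(np.arctan2(M[1,2],M[0,2])).round(2),"tilt",np.degrees(np.arccos(-M[2,0])).round(2),"F",o["wrist_force"].round(1),"open",round(o["opening"],3),"q",o["qpos"].round(2))
E
python3 - <<'E'
from h import *
from m2 import fitrect
for n in("top","side"):
    z=np.load(f"pics/{n}0.npz"); im=z["im"].astype(int); P=cloud(n,z["D"]).reshape(-1,3); C=im.reshape(-1,3)
    m=(np.hypot(*(P[:,:2]-[.545,-.20]).T)<.17)&(P[:,2]<.008)&(P[:,2]>.002)&(C.min(1)>110)&(C.max(1)-C.min(1)<40)
    M=m.reshape(420,560).astype(np.uint8); nn,lab,S,_=cv2.connectedComponentsWithStats(M); k=1+np.argmax(S[1:,4]); m=(lab==k).ravel()
    c,s,a=cv2.minAreaRect((P[m][:,:2]*1000).astype(np.float32)); print(n,m.sum(),np.round(c,1),np.round(s,1),round(a,1),P[m].mean(0).round(4))
print(go((.4355,.0365,.231),9)); print(go((.4355,.0365,.138),9))
E
```

```text
top 2662 [ 522.5 -252.8] [252.4 121.8] 25.9 [ 0.5234 -0.2507  0.0047]
side 4441 [ 520.3 -249.2] [252.3 119.5] 25.9 [ 0.5141 -0.2523  0.0047]
[0.02, -39.17, -43.08, 59.5, -0.1, 0.0]
[9.32, -39.17, -43.07, 59.5, -0.1, 0.0]
```

```bash
python3 -m pendant '[0,-19,-21,29,0,0,8.54, 0,-39.2,-43.1,59.5,0,0,8.54, 0,-39.2,-43.1,59.5,0,0,8.54, 0,-39.2,-43.1,59.5,0,0,8.54, 0,-39.2,-43.1,59.5,0,0,8.54, 0,-39.2,-43.1,59.5,0,0,8.54, 0,-39.2,-43.1,59.5,0,0,8.54, 0,-39.2,-43.1,59.5,0,0,8.54]'; python3 -c "
from h import *
st(); print(go((.4355,.0365,.231),9))"
```

```text
t: 1.1
position: [0.4068, 0.1119, 0.2314]
ee_rot: [0.705, -0.055, 0.705, 0.055]
wrist_force: [1.1, 0.6, 0.4]
opening: 0.996
t 1.1 p [0.4068 0.1119 0.2314] az 8.98 tilt 0.03 F [1.1 0.6 0.4] open 0.996 q [0.26 0.03 2.04 0.   1.07 0.11]
[0.04, -7.9, 1.65, -0.0, 0.0, -0.0]
```

```bash
python3 -m pendant '[0,-6,1.2,0,0,0,8.54, 0,-7.9,1.65,0,0,0,8.54, 0,-7.9,1.65,0,0,0,8.54, 0,-7.9,1.65,0,0,0,8.54]'; python3 -c "
from h import *
st(); print(go((.4355,.0365,.138),9)); snap('top','t1');snap('side','s1')
a=cv2.imread('pics/t1.png')[200:330,200:350]; b=cv2.imread('pics/s1.png')[170:300,170:320]
cv2.imwrite('pics/c1.png',cv2.resize(np.hstack([a,b]),None,fx=2.6,fy=2.6,interpolation=cv2.INTER_CUBIC))"
```

```text
t: 1.6
position: [0.4347, 0.0389, 0.2311]
ee_rot: [0.705, -0.055, 0.705, 0.055]
wrist_force: [0.1, 0.2, -0.2]
opening: 0.999
t 1.6 p [0.4347 0.0389 0.2311] az 8.97 tilt 0.04 F [ 0.1  0.2 -0.2] open 0.999 q [ 0.09  0.05  2.02  0.    1.07 -0.07]
[9.31, -0.26, 0.05, -0.0, -0.0, -0.0]
```

View pics/c1.png

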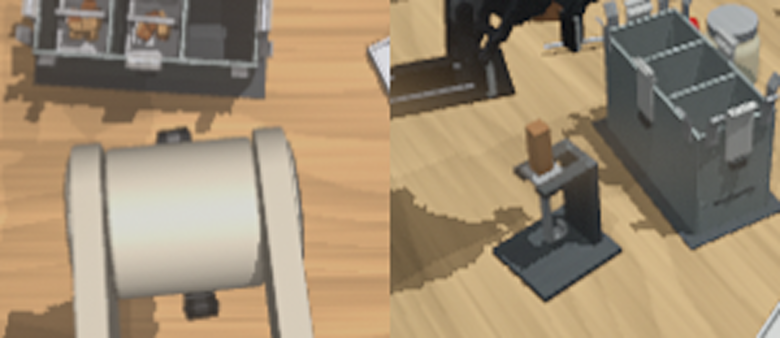

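The top view shows the gripper over the stand. In the side view the fingers are right above the handle at (538,125) of the crop. Now descend and grip.

```bash
python3 -m pendant '[4,-0.26,0.05,0,0,0,8.54, 9.3,-0.26,0.05,0,0,0,8.54, 9.3,-0.26,0.05,0,0,0,8.54, 9.3,-0.26,0.05,0,0,0,8.54,9.3,-0.26,0.05,0,0,0,5]' 60 && python3 -c "from h import *; st()"; python3 -m pendant '[0,0,0,0,0,0,3, 0,0,0,0,0,0,1.4, 0,0,0,0,0,0,1.4, 0,0,0,0,0,0,1.4, 0,0,0,0,0,0,1.4, 0,0,0,0,0,0,1.4, 0,0,0,0,0,0,1.4]' 60; python3 -c "
from h import *
st()"
```

```text
t: 2.33
position: [0.4375, 0.0363, 0.1402]
ee_rot: [0.706, -0.055, 0.704, 0.055]
wrist_force: [0.1, -0.5, -1.0]
opening: 0.817
t 2.33 p [0.4375 0.0363 0.1402] az 8.99 tilt 0.19 F [ 0.1 -0.5 -1. ] open 0.817 q [ 0.08  0.18  2.1   0.    0.85 -0.08]
t: 3.2
position: [0.4363, 0.0359, 0.1387]
ee_rot: [0.705, -0.055, 0.705, 0.055]
wrist_force: [-1.6, -0.0, 6.2]
opening: 0.201
t 3.2 p [0.4363 0.0359 0.1387] az 8.96 tilt 0.02 F [-1.6 -0.   6.2] open 0.201 q [ 0.08  0.19  2.11  0.    0.85 -0.08]
```

```bash
python3 -m pendant '[-1,0,0,0,0,0,1.4, -3,0,0,0,0,0,1.4, -6,0,0,0,0,0,1.4, -10,0,0,0,0,0,1.4, -15,0,0,0,0,0,1.4, -18,0,0,0,0,0,1.4, -18,0,0,0,0,0,1.4,-18,0,0,0,0,0,1.4]' 60; python3 -c "
from h import *
st(); snap('top','t2');snap('side','s2')
b=cv2.imread('pics/s2.png')[110:310,130:330]
cv2.imwrite('pics/c2.png',cv2.resize(b,None,fx=3,fy=3,interpolation=cv2.INTER_CUBIC))"
```

```text
t: 4.2
position: [0.4354, 0.0358, 0.3174]
ee_rot: [0.704, -0.055, 0.705, 0.055]
wrist_force: [0.5, 0.1, -1.1]
opening: 0.203
t 4.2 p [0.4354 0.0358 0.3174] az 8.97 tilt 0.07 F [ 0.5  0.1 -1.1] open 0.203 q [ 0.08 -0.03  1.9  -0.    1.27 -0.08]
```

View pics/c2.png

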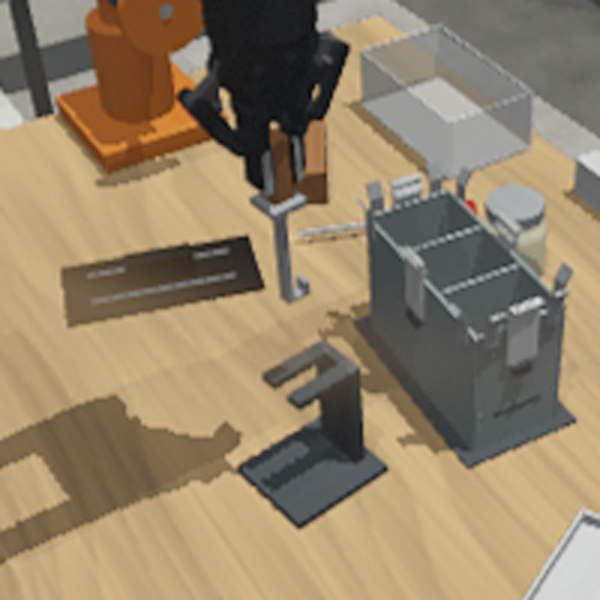

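The rod is gripped upright with its hook toward the trap at (290,290), and the stand is empty. Check the hook location against the expectation and compute the move to the middle well.

```bash
python3 - <<'E'
from h import *
z=np.load("pics/s2.npz"); P=cloud("side",z["D"]); Q=P[110:310,130:330].reshape(-1,3)
m=(np.hypot(Q[:,0]-.44,Q[:,1]-.036)<.04)&(Q[:,2]>.19)&(Q[:,2]<.3)
q=Q[m]; print(m.sum(),q.min(0).round(4),q.max(0).round(4)); 
for a in np.arange(.2,.31,.01):
    s=q[abs(q[:,2]-a)<.005]; print(a.round(3),len(s),s.mean(0).round(4) if len(s) else "")
print(proj("side",[[.4354+.0182,.0358,.2067]]))
print(go((.5956,.0768,.3174),-3.9))
E
```

```text
176 [0.4197 0.022  0.2063] [0.4542 0.0501 0.2999]
0.2 0 
0.21 35 [0.4417 0.0358 0.2109]
0.22 26 [0.4424 0.0373 0.219 ]
0.23 17 [0.4337 0.0356 0.2306]
0.24 16 [0.4341 0.0353 0.2406]
0.25 17 [0.4348 0.0352 0.2502]
0.26 16 [0.434  0.0361 0.2604]
0.27 17 [0.4344 0.0356 0.2699]
0.28 18 [0.4354 0.0346 0.28  ]
0.29 5 [0.4351 0.0333 0.2874]
0.3 9 [0.4257 0.0338 0.2993]
[[232.36907974 206.96887919]]
[-0.09, 1.55, 16.49, 12.9, -0.1, 0.0]
```

```bash
python3 -m pendant '[0,0.5,5,4,0,0,1.4, 0,1,10,8,0,0,1.4, 0,1.5,14,12.9,0,0,1.4, 0,1.55,16.5,12.9,0,0,1.4, 0,1.55,16.5,12.9,0,0,1.4, 0,1.55,16.5,12.9,0,0,1.4]'; python3 -c "
from h import *
st(); print(go((.5956,.0768,.1767),-3.9)); snap('side','s3'); snap('top','t3')
z=np.load('pics/s3.npz'); P=cloud('side',z['D']).reshape(-1,3)
q=P[(np.hypot(P[:,0]-.6,P[:,1]-.077)<.04)&(P[:,2]>.19)&(P[:,2]<.275)]; print(len(q),q.mean(0),q.min(0),q.max(0))"
```

```text
t: 5.05
position: [0.5955, 0.0767, 0.3171]
ee_rot: [0.706, 0.024, 0.708, -0.024]
wrist_force: [0.2, -0.4, -1.3]
opening: 0.204
t 5.05 p [0.5955 0.0767 0.3171] az -3.93 tilt 0.15 F [ 0.2 -0.4 -1.3] open 0.204 q [ 0.13  0.25  1.59 -0.    1.31  0.19]
[14.04, 0.02, 0.04, -0.0, -0.1, 0.0]
119 [0.59760918 0.0763209  0.23506105] [0.59132214 0.06990426 0.20687831] [0.61411094 0.08510629 0.2745371 ]
```

Descend into the middle well, watching the force.

```bash
python3 -m pendant '[4,0,0,0,0,0,1.4, 8,0,0,0,0,0,1.4, 11,0,0,0,0,0,1.4, 12.5,0,0,0,0,0,1.4, 14,0,0,0,0,0,1.4, 14,0,0,0,0,0,1.4]'; python3 -c "
from h import *
st(); snap('side','s4'); 
b=cv2.imread('pics/s4.png')[110:280,190:340]
cv2.imwrite('pics/c4.png',cv2.resize(b,None,fx=3.5,fy=3.5,interpolation=cv2.INTER_CUBIC))"
```

```text
t: 5.9
position: [0.5963, 0.0768, 0.1779]
ee_rot: [0.706, 0.024, 0.707, -0.024]
wrist_force: [0.8, 0.4, -1.8]
opening: 0.199
t 5.9 p [0.5963 0.0768 0.1779] az -3.93 tilt 0.05 F [ 0.8  0.4 -1.8] open 0.199 q [ 0.13  0.37  1.73 -0.    1.04  0.19]
```

View pics/c4.png

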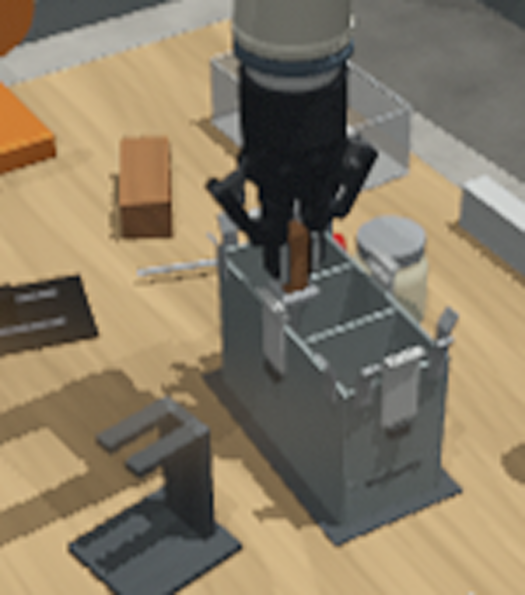

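The rod is down in the middle well with no contact and the fingers are above the rim at (285,270). Now hook and lift slowly.

```bash
python3 -m pendant '[0,0,0.8,0,0,0,1.4, 0,0,1.6,0,0,0,1.4, 0,0,2.3,0,0,0,1.4, 0,0,2.3,0,0,0,1.4]'; python3 -m pendant '[-0.5,0,0,0,0,0,1.4, -1,0,0,0,0,0,1.4, -1.5,0,0,0,0,0,1.4, -2.2,0,0,0,0,0,1.4, -3,0,0,0,0,0,1.4, -4,0,0,0,0,0,1.4, -4,0,0,0,0,0,1.4,-4,0,0,0,0,0,1.4]'; python3 -c "
from h import *
st()"
```

```text
t: 6.45
position: [0.6203, 0.0753, 0.1783]
ee_rot: [0.707, 0.024, 0.707, -0.024]
wrist_force: [0.6, -0.2, -0.6]
opening: 0.201
t: 7.45
position: [0.6195, 0.0753, 0.2182]
ee_rot: [0.707, 0.024, 0.707, -0.024]
wrist_force: [0.1, 0.9, -1.9]
opening: 0.203
t 7.45 p [0.6195 0.0753 0.2182] az -3.93 tilt 0.01 F [ 0.1  0.9 -1.9] open 0.203 q [0.12 0.36 1.65 0.   1.13 0.19]
```

```bash
python3 -m pendant '[-2,0,0,0,0,0,1.4, -4,0,0,0,0,0,1.4, -6,0,0,0,0,0,1.4, -8.5,0,0,0,0,0,1.4, -11,0,0,0,0,0,1.4, -13.5,0,0,0,0,0,1.4, -15.5,0,0,0,0,0,1.4,-16,0,0,0,0,0,1.4]'; python3 -c "
from h import *
st(); snap('side','s5'); 
b=cv2.imread('pics/s5.png')[60:280,170:340]
cv2.imwrite('pics/c5.png',cv2.resize(b,None,fx=2.7,fy=2.7,interpolation=cv2.INTER_CUBIC))
z=np.load('pics/s5.npz'); P=cloud('side',z['D']).reshape(-1,3)
q=P[(np.hypot(P[:,0]-.625,P[:,1]-.075)<.06)&(P[:,2]>.17)&(P[:,2]<.3)]; print(len(q))
if len(q): print(q.min(0),q.max(0)); f=q[(q[:,2]>.222)&(q[:,2]<.232)]; print(cv2.minAreaRect((f[:,:2]*1000).astype(np.float32)))"
```

```text
t: 8.45
position: [0.62, 0.0754, 0.3792]
ee_rot: [0.707, 0.024, 0.706, -0.024]
wrist_force: [-0.9, 0.2, -1.2]
opening: 0.201
t 8.45 p [0.62   0.0754 0.3792] az -3.93 tilt 0.09 F [-0.9  0.2 -1.2] open 0.201 q [ 0.12  0.25  1.45 -0.    1.44  0.19]
678
[0.58668781 0.04489516 0.20019894] [0.66942923 0.10236176 0.29916291]
((628.3504028320312, 72.85600280761719), (48.395477294921875, 61.302433013916016), 85.56298828125)
```

View pics/c5.png

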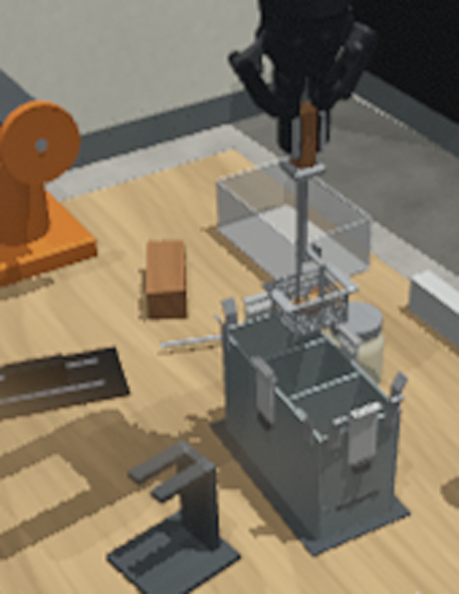

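The basket hangs level on the hook at (305,300), clear of the rim. Carry it to the tray.

```bash
python3 -c "
from h import *
print(go((.461,-.273,.379),-64.1), go((.54,-.099,.379),-34))"
```

```text
[-0.03, -35.84, -13.45, 60.2, 0.0, -0.0] [-0.02, -17.94, -6.76, 30.1, 0.0, -0.0]
```

```bash
python3 -m pendant '[0,-1,-0.4,2,0,0,1.4, 0,-3,-1.1,5,0,0,1.4, 0,-6,-2.3,10,0,0,1.4, 0,-9,-3.4,15,0,0,1.4, 0,-12,-4.5,20,0,0,1.4, 0,-15,-5.6,25,0,0,1.4, 0,-18,-6.8,30,0,0,1.4]' >/dev/null; python3 -c "
from h import *
st();print(go((.461,-.273,.379),-64.1))"
```

```text
t 9.38 p [ 0.5377 -0.1016  0.3777] az -34.26 tilt 0.06 F [ 1.4  0.9 -3.4] open 0.203 q [-0.19  0.12  1.61 -0.    1.41  0.41]
[-0.12, -18.49, 3.31, 29.8, -0.0, 0.1]
```

```bash
python3 -m pendant '[0,-3,0.5,5,0,0,1.4, 0,-6,1,10,0,0,1.4, 0,-9,1.6,15,0,0,1.4, 0,-12,2.2,20,0,0,1.4, 0,-15,2.7,25,0,0,1.4, 0,-17.5,3.1,29,0,0,1.4,0,-18.5,3.3,29.8,0,0,1.4,0,-18.5,3.3,29.8,0,0,1.4]' >/dev/null;  python3 -m pendant '[0,0,0,0,0,0,1.4,-0,0,0,0,0,0,1.4, 2,0,0,0,0,0,1.4, 5,0,0,0,0,0,1.4, 8,0,0,0,0,0,1.4,  11,0,0,0,0,0,1.4, 13,0,0,0,0,0,1.4,14,0,0,0,0,0,1.4]' >/dev/null; python3 -c "
from h import *
st();print(go((.461,-.273,.1867),-64.1)); snap('side','s6'); 
z=np.load('pics/s6.npz'); P=cloud('side',z['D']).reshape(-1,3)
q=P[(np.hypot(P[:,0]-.465,P[:,1]+.281)<.06)&(P[:,2]>.03)&(P[:,2]<.12)]; print(q.min(0),q.max(0),q.mean(0))
b=cv2.imread('pics/s6.png')[190:400,220:420]
cv2.imwrite('pics/c6.png',cv2.resize(b,None,fx=2.5,fy=2.5,interpolation=cv2.INTER_CUBIC))"
```

```text
t 11.38 p [ 0.4634 -0.2708  0.2372] az -63.68 tilt 0.08 F [-0.3 -0.  -1.4] open 0.208 q [-0.53  0.21  1.81  0.    1.12  0.58]
[5.05, -0.31, 0.1, 0.4, -0.1, 0.0]
[ 0.42674879 -0.32281763  0.0585475 ] [ 0.50277778 -0.23272184  0.11996678] [ 0.46317855 -0.27817208  0.0840328 ]
```

View pics/c6.png

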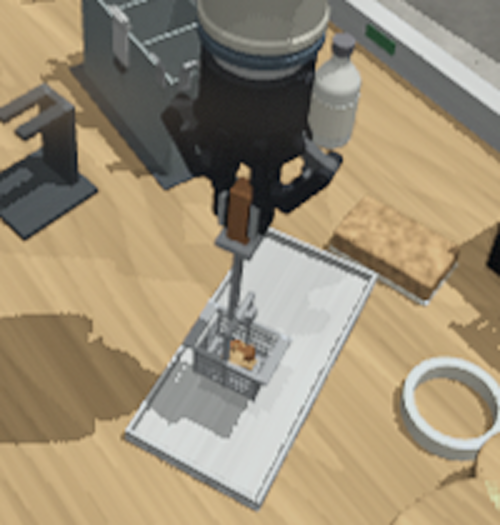

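The basket hangs square over the near half of the tray at (240,350). Lower it gently.

```bash
python3 -m pendant '[1.5,0,0,0,0,0,1.4, 3,0,0,0,0,0,1.4, 4.2,0,0,0,0,0,1.4, 4.8,0,0,0,0,0,1.4, 5.1,0,0,0,0,0,1.4, 5.3,0,0,0,0,0,1.4, 5.5,0,0,0,0,0,1.4, 5.7,0,0,0,0,0,1.4]' >/dev/null; python3 -c "
from h import *
st()"; python3 -m pendant '[0.2,0,0,0,0,0,1.4, 0.5,0,0,0,0,0,1.4, 1,0,0,0,0,0,1.4,  1.5,0,0,0,0,0,1.4, 1.8,0,0,0,0,0,1.4, 1.8,0,0,0,0,0,1.4]' >/dev/null; python3 -c "
from h import *
st()
snap('side','s7'); 
z=np.load('pics/s7.npz'); P=cloud('side',z['D']).reshape(-1,3)
q=P[(np.hypot(P[:,0]-.465,P[:,1]+.281)<.06)&(P[:,2]>.034)&(P[:,2]<.05)]; print(np.median(q,0),cv2.minAreaRect((q[:,:2]*1000).astype(np.float32)))"
```

```text
t 12.43 p [ 0.4637 -0.2716  0.1814] az -63.73 tilt 0.03 F [-0.3  0.3 -1.8] open 0.203 q [-0.53  0.27  1.87  0.    1.    0.58]
t 13.18 p [ 0.4633 -0.2714  0.163 ] az -63.73 tilt 0.04 F [ 0.1  0.5 -1.3] open 0.199 q [-0.53  0.3   1.89 -0.    0.96  0.58]
[ 0.46055527 -0.28299623  0.04215354] ((464.7497253417969, -277.66339111328125), (52.33556365966797, 78.46986389160156), 27.318008422851562)
```

The basket stands with its flange at 42 mm, as expected. Back the hook out and lift.

```bash
python3 -m pendant '[0,0,-0.8,0,0,0,1.4, 0,0,-1.6,0,0,0,1.4, 0,0,-2.6,0,0,0,1.4, 0,0,-2.6,0,0,0,1.4, 0,0,-2.6,0,0,0,1.4]' >/dev/null;  python3 -m pendant '[-1,0,0,0,0,0,1.4, -3,0,0,0,0,0,1.4, -6,0,0,0,0,0,1.4, -10,0,0,0,0,0,1.4, -14,0,0,0,0,0,1.4, -16,0,0,0,0,0,1.4, -16,0,0,0,0,0,1.4]' >/dev/null; python3 -c "
from h import *
st()
print(go((.6001,.1428,.317),-3.9))
snap('side','s8'); 
z=np.load('pics/s8.npz'); P=cloud('side',z['D']).reshape(-1,3)
q=P[(np.hypot(P[:,0]-.465,P[:,1]+.281)<.06)&(P[:,2]>.034)&(P[:,2]<.05)]; print(np.median(q,0),cv2.minAreaRect((q[:,:2]*1000).astype(np.float32)))
"
```

```text
t 14.72 p [ 0.4528 -0.2488  0.3254] az -63.75 tilt 0.22 F [-0.4  0.  -1.6] open 0.201 q [-0.51  0.1   1.75 -0.    1.29  0.61]
[0.81, 30.53, -28.61, -59.8, 0.2, -0.0]
[ 0.46186726 -0.28096964  0.04228963] ((464.793701171875, -277.2574462890625), (52.208553314208984, 78.6823959350586), 26.10431671142578)
```

```bash
python3 -m pendant '[0,3,-2.8,-6,0,0,1.4, 0,7,-6.6,-14,0,0,1.4, 0,11,-10.4,-22,0,0,1.4, 0,15,-14.1,-30,0,0,1.4, 0,19,-17.9,-38,0,0,1.4, 0,23,-21.7,-46,0,0,1.4, 0,27,-25.5,-54,0,0,1.4, 0.8,30.5,-28.6,-59.8,0,0,1.4]' >/dev/null;  python3 -m pendant '[0,0,0,0,0,0,1.4, 0,0,0,0,0,0,1.4, 0,0,0,0,0,0,1.4]' >/dev/null; python3 -c "
from h import *
st()
print(go((.6001,.1428,.317),-3.9),go((.6001,.1428,.1767),-3.9))"
```

```text
t 16.15 p [0.5985 0.1421 0.315 ] az -4.03 tilt 0.04 F [-0.5 -0.2 -0.5] open 0.204 q [ 0.23  0.27  1.56 -0.    1.31  0.3 ]
[-0.2, 0.08, 0.15, -0.1, -0.0, 0.0] [13.83, 0.08, 0.16, -0.1, -0.0, 0.0]
```

```bash
python3 -m pendant '[4,0.08,0.15,0,0,0,1.4, 8,0.08,0.15,0,0,0,1.4, 11,0.08,0.15,0,0,0,1.4, 12.5,0.08,0.15,0,0,0,1.4, 13.8,0.08,0.15,0,0,0,1.4, 13.8,0.08,0.15,0,0,0,1.4, 13.8,0.08,0.15,0,0,0,1.4]'>/dev/null; python3 -c "
from h import *
st()";python3 -m pendant '[0,0,0.8,0,0,0,1.4, 0,0,1.6,0,0,0,1.4, 0,0,2.3,0,0,0,1.4, 0,0,2.3,0,0,0,1.4]' >/dev/null; python3 -c "
from h import *
st()"
```

```text
t 17.02 p [0.6011 0.1441 0.1783] az -3.93 tilt 0.09 F [ 0.1  0.5 -0.7] open 0.208 q [0.23 0.39 1.7  0.   1.05 0.3 ]
t 17.52 p [0.6241 0.1423 0.1772] az -3.95 tilt 0.01 F [-0.5  0.3 -0.8] open 0.202 q [ 0.22  0.43  1.65 -0.    1.06  0.29]
```

```bash
python3 -m pendant '[-0.5,0,0,0,0,0,1.4, -1,0,0,0,0,0,1.4, -1.5,0,0,0,0,0,1.4, -2.2,0,0,0,0,0,1.4, -3,0,0,0,0,0,1.4, -4,0,0,0,0,0,1.4, -5.5,0,0,0,0,0,1.4,-7.5,0,0,0,0,0,1.4]' >/dev/null; python3 -m pendant '[-2.5,0,0,0,0,0,1.4, -5,0,0,0,0,0,1.4, -7.5,0,0,0,0,0,1.4, -10,0,0,0,0,0,1.4, -11.8,0,0,0,0,0,1.4,-12.5,0,0,0,0,0,1.4,-12.5,0,0,0,0,0,1.4]' >/dev/null; python3 -c "
from h import *
st(); snap('side','s9'); snap('top','t9')
z=np.load('pics/s9.npz'); P=cloud('side',z['D']).reshape(-1,3)
q=P[(np.hypot(P[:,0]-.632,P[:,1]-.14)<.06)&(P[:,2]>.17)&(P[:,2]<.3)]; print(len(q),q.min(0),q.max(0)); f=q[(q[:,2]>.222)&(q[:,2]<.25)]; print(cv2.minAreaRect((f[:,:2]*1000).astype(np.float32)))
print(go((.551,-.04,.379),-34),go((.569,-.220,.379),-64.1))"
```

```text
t 19.4 p [0.6234 0.1424 0.3773] az -3.93 tilt 0.01 F [ 0.3  0.4 -2.5] open 0.198 q [0.22 0.28 1.42 0.   1.44 0.29]
634 [0.59365899 0.11095941 0.19787043] [0.67520465 0.16657593 0.29923291]
((634.3096923828125, 139.3578643798828), (52.157920837402344, 80.76322174072266), 84.39972686767578)
[-0.26, -18.68, -5.94, 30.1, -0.1, 0.1] [-0.26, -36.51, -2.91, 60.2, -0.1, 0.1]
```

Both strainers are now out of their wells. Carry the second one to the far half of the tray.

```bash
python3 -m pendant '[0,-1,-0.1,2,0,0,1.4, 0,-3,-0.3,5,0,0,1.4, 0,-6,-0.5,10,0,0,1.4, 0,-9,-0.8,15,0,0,1.4, 0,-12,-1,20,0,0,1.4, 0,-15,-1.2,25,0,0,1.4, 0,-18,-1.5,30,0,0,1.4, 0,-21,-1.7,35,0,0,1.4]' >/dev/null; python3 -c "
from h import *
st();print(go((.569,-.220,.379),-64.1))"
```

```text
t 20.5 p [ 0.5911 -0.0682  0.3772] az -39.26 tilt 0.03 F [ 0.2 -0.7 -2.2] open 0.203 q [-0.12  0.2   1.51 -0.    1.42  0.57]
[-0.17, -13.15, 7.89, 24.8, 0.0, 0.0]
```

```bash
python3 -m pendant '[0,-2.6,1.6,5,0,0,1.4, 0,-5.2,3.2,10,0,0,1.4, 0,-7.8,4.7,15,0,0,1.4, 0,-10.4,6.2,20,0,0,1.4, 0,-12.3,7.4,23,0,0,1.4, 0,-13.1,7.9,24.8,0,0,1.4,0,-13.1,7.9,24.8,0,0,1.4,0,-13.1,7.9,24.8,0,0,1.4]' >/dev/null;  python3 -m pendant '[0,0,0,0,0,0,1.4,0,0,0,0,0,0,1.4, 2,0,0,0,0,0,1.4, 5,0,0,0,0,0,1.4, 8,0,0,0,0,0,1.4,  11,0,0,0,0,0,1.4, 13,0,0,0,0,0,1.4,14,0,0,0,0,0,1.4]' >/dev/null; python3 -c "
from h import *
st();print(go((.569,-.220,.1867),-64.1)); snap('side','s10'); 
z=np.load('pics/s10.npz'); P=cloud('side',z['D']).reshape(-1,3)
q=P[(np.hypot(P[:,0]-.573,P[:,1]+.228)<.06)&(P[:,2]>.03)&(P[:,2]<.12)]; print(q.min(0),q.max(0),q.mean(0))"
```

```text
t 22.5 p [ 0.5708 -0.2171  0.2361] az -63.7 tilt 0.09 F [ 0.6 -0.1 -4.1] open 0.203 q [-0.37  0.33  1.66 -0.    1.16  0.75]
[4.94, -0.29, 0.19, 0.4, -0.1, 0.1]
[ 0.53300203 -0.27079106  0.05752915] [ 0.61139413 -0.17995497  0.1174778 ] [ 0.56943415 -0.2261917   0.08396936]
```

```bash
python3 -m pendant '[1.5,0,0,0,0,0,1.4, 3,0,0,0,0,0,1.4, 4.1,0,0,0,0,0,1.4, 4.7,0,0,0,0,0,1.4, 5.0,0,0,0,0,0,1.4, 5.2,0,0,0,0,0,1.4, 5.4,0,0,0,0,0,1.4, 5.6,0,0,0,0,0,1.4]' >/dev/null; python3 -c "
from h import *
st()"; python3 -m pendant '[0.2,0,0,0,0,0,1.4, 0.5,0,0,0,0,0,1.4, 1,0,0,0,0,0,1.4,  1.5,0,0,0,0,0,1.4, 1.8,0,0,0,0,0,1.4, 1.8,0,0,0,0,0,1.4]' >/dev/null; python3 -c "
from h import *
st()
snap('side','s11'); 
z=np.load('pics/s11.npz'); P=cloud('side',z['D']).reshape(-1,3)
q=P[(np.hypot(P[:,0]-.573,P[:,1]+.228)<.06)&(P[:,2]>.034)&(P[:,2]<.05)]; print(np.median(q,0),cv2.minAreaRect((q[:,:2]*1000).astype(np.float32)))"
```

```text
t 23.55 p [ 0.5714 -0.2176  0.1815] az -63.73 tilt 0.04 F [-0.1 -0.3 -0.4] open 0.202 q [-0.37  0.38  1.71  0.    1.05  0.75]
t 24.3 p [ 0.571  -0.2174  0.1629] az -63.73 tilt 0.04 F [ 0.1  0.3 -1.9] open 0.204 q [-0.37  0.4   1.73 -0.    1.01  0.75]
[ 0.57071428 -0.23246471  0.04221421] ((574.5864868164062, -226.00924682617188), (54.03915786743164, 78.01524353027344), 27.053115844726562)
```

Now retreat and head for the stand.

```bash
python3 -m pendant '[0,0,-0.8,0,0,0,1.4, 0,0,-1.6,0,0,0,1.4, 0,0,-2.6,0,0,0,1.4, 0,0,-2.6,0,0,0,1.4, 0,0,-2.6,0,0,0,1.4]' >/dev/null;  python3 -m pendant '[-1,0,0,0,0,0,1.4, -3,0,0,0,0,0,1.4, -6,0,0,0,0,0,1.4, -10,0,0,0,0,0,1.4, -14,0,0,0,0,0,1.4, -16,0,0,0,0,0,1.4, -16,0,0,0,0,0,1.4]' >/dev/null; python3 -c "
from h import *
st()
print(go((.4363,.0359,.318),8.96))
snap('side','s12'); 
z=np.load('pics/s12.npz'); P=cloud('side',z['D']).reshape(-1,3)
for c in((.573,-.228),(.465,-.281)):
    q=P[(np.hypot(P[:,0]-c[0],P[:,1]-c[1])<.06)&(P[:,2]>.034)&(P[:,2]<.05)]; print(np.median(q,0),cv2.minAreaRect((q[:,:2]*1000).astype(np.float32)))
"
```

```text
t 25.85 p [ 0.5606 -0.1947  0.3256] az -63.75 tilt 0.23 F [ 0.5 -0.3 -2.9] open 0.2 q [-0.34  0.23  1.59 -0.    1.32  0.78]
[0.68, -0.95, -26.18, -72.7, 0.2, -0.0]
[ 0.57300788 -0.22576202  0.04211689] ((574.98876953125, -225.50738525390625), (53.754886627197266, 78.57950592041016), 26.29872703552246)
[ 0.46175453 -0.28106256  0.04225278] ((464.7831726074219, -277.6548767089844), (51.19904708862305, 78.57603454589844), 25.472341537475586)
```

```bash
python3 -m pendant '[0,0,-4,-10,0,0,1.4, 0,-0.2,-8,-20,0,0,1.4, 0,-0.4,-12,-30,0,0,1.4, 0,-0.6,-16,-40,0,0,1.4, 0,-0.8,-20,-50,0,0,1.4, 0.3,-0.9,-23,-60,0,0,1.4, 0.7,-0.95,-26.2,-70,0,0,1.4, 0.7,-0.95,-26.2,-72.7,0,0,1.4]' >/dev/null;  python3 -m pendant '[0,0,0,0,0,0,1.4, 0,0,0,0,0,0,1.4, 0,0,0,0,0,0,1.4]' >/dev/null; python3 -c "
from h import *
st()
print(go((.4358,.0359,.318),8.96),go((.4358,.0359,.1395),8.96))"
```

```text
t 27.27 p [0.4353 0.0362 0.316 ] az 8.89 tilt 0.03 F [-0.3 -0.4 -0.7] open 0.205 q [ 0.08 -0.03  1.9  -0.    1.27 -0.08]
[-0.2, -0.04, 0.05, -0.1, -0.0, 0.0] [17.65, -0.04, 0.06, -0.1, -0.0, 0.0]
```

```bash
python3 -m pendant '[4,0,0.05,0,0,0,1.4, 8,0,0.05,0,0,0,1.4, 10,0,0.05,0,0,0,1.4, 11,0,0.05,0,0,0,1.4, 12,0,0.05,0,0,0,1.4]'; python3 -m pendant '[1.5,0,0,0,0,0,1.4, 3,0,0,0,0,0,1.4, 4.3,0,0,0,0,0,1.4, 5.1,0,0,0,0,0,1.4, 5.3,0,0,0,0,0,1.4, 5.3,0,0,0,0,0,1.4]'; python3 -c "
from h import *
st(); snap('side','s13'); snap('top','t13')
b=cv2.imread('pics/s13.png')[150:290,190:330]
cv2.imwrite('pics/c13.png',cv2.resize(b,None,fx=3.5,fy=3.5,interpolation=cv2.INTER_CUBIC))"
```

```text
t: 27.9
position: [0.4362, 0.0365, 0.1963]
ee_rot: [0.705, -0.055, 0.705, 0.055]
wrist_force: [-0.2, 0.0, -1.7]
opening: 0.198
t: 28.65
position: [0.4359, 0.0366, 0.1434]
ee_rot: [0.705, -0.055, 0.705, 0.055]
wrist_force: [-0.5, -0.4, -1.1]
opening: 0.199
t 28.65 p [0.4359 0.0366 0.1434] az 8.97 tilt 0.01 F [-0.5 -0.4 -1.1] open 0.199 q [ 0.08  0.18  2.1  -0.    0.86 -0.08]
```

View pics/c13.png

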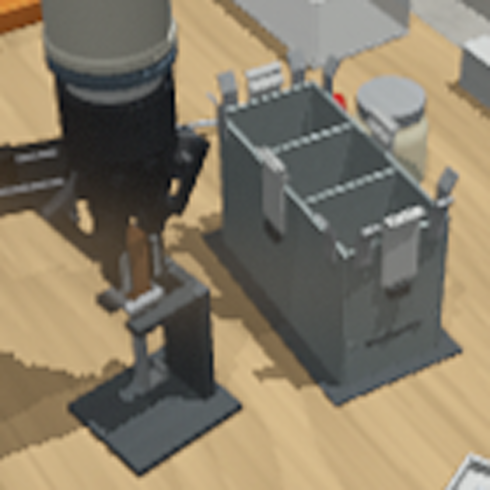

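The rod is back in the slot with the collar just above the tines at (140,298). Lower it the last 4 to 5 mm and release.

```bash
python3 -m pendant '[0.2,0,0,0,0,0,1.4, 0.4,0,0,0,0,0,1.4, 0.5,0,0,0,0,0,1.4,0.5,0,0,0,0,0,1.4]'; python3 -m pendant '[0,0,0,0,0,0,1.9, 0,0,0,0,0,0,2.2, 0,0,0,0,0,0,3, -0.3,0,0,0,0,0,5, -0.5,0,0,0,0,0,8.54, -0.5,0,0,0,0,0,8.54]';python3 -m pendant '[0,0,0,0,0,0,8.54, -2,0,0,0,0,0,8.54, -5,0,0,0,0,0,8.54, -10,0,0,0,0,0,8.54, -16,0,0,0,0,0,8.54, -16,0,0,0,0,0,8.54]' >/dev/null; python3 -c "
from h import *
st(); snap('side','s14'); snap('top','t14')
z=np.load('pics/s14.npz'); P=cloud('side',z['D']).reshape(-1,3)
q=P[(np.hypot(P[:,0]-.4355,P[:,1]-.0365)<.03)&(P[:,2]>.176)&(P[:,2]<.2)]; print(len(q),q.mean(0),q.max(0))
for n in('side','top'):
  z=np.load(f'pics/{n}14.npz' if 0 else f'pics/{n[0]}14.npz'); P=cloud(n,z['D']).reshape(-1,3); C=z['im'].reshape(-1,3)
  m=(np.hypot(*(P[:,:2]-(.443,.362)).T)<.14)&(P[:,2]>.034)&(P[:,2]<.042); print(n,m.sum(),cv2.minAreaRect((P[m][:,:2]*1000).astype(np.float32)) if m.sum()>4 else '')"
```

```text
t: 29.25
position: [0.4357, 0.0366, 0.1387]
ee_rot: [0.705, -0.055, 0.705, 0.055]
wrist_force: [-3.0, 0.7, 7.1]
opening: 0.203
t: 30.0
position: [0.4359, 0.0366, 0.1435]
ee_rot: [0.705, -0.055, 0.705, 0.055]
wrist_force: [-0.1, 0.9, -0.8]
opening: 0.96
t 30.75 p [0.4382 0.0368 0.3077] az 8.97 tilt 0.47 F [ 0.5 -0.1 -0.8] open 1.002 q [ 0.08 -0.02  1.92 -0.    1.24 -0.08]
47 [0.43543429 0.03669508 0.17967057] [0.44536445 0.0465731  0.18236584]
side 110 ((442.9707336425781, 361.5167236328125), (27.061052322387695, 69.6584243774414), 76.0132064819336)
top 173 ((444.10614013671875, 361.89569091796875), (21.3031005859375, 68.57901763916016), 72.80874633789062)
```

View pics/s14.png

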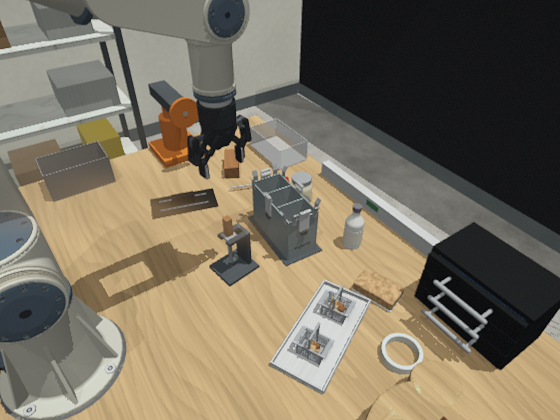

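Side view: the rod hangs in its fork at (228,225) and both baskets stand upright in the tray at (335,305) and (313,345). The cover is still at (185,203). Fetch the cover.

```bash
python3 -c "
from h import *
print(go((.4435,.3617,.25),73.8))"
```

```text
[5.34, 31.99, 5.84, -64.8, 0.0, 0.0]
```

```bash
python3 -m pendant '[0,4,0.7,-9,0,0,8.54, 0,8,1.4,-18,0,0,8.54, 0,13,2.3,-27,0,0,8.54, 0,18,3.3,-36,0,0,8.54, 1,23,4.2,-45,0,0,8.54, 3,27,5,-54,0,0,8.54, 5.3,32,5.8,-64.8,0,0,8.54, 5.3,32,5.8,-64.8,0,0,8.54]' >/dev/null; python3 -m pendant '[0,0,0,0,0,0,8.54, 0,0,0,0,0,0,8.54,0,0,0,0,0,0,8.54]' >/dev/null; python3 -c "
from h import *
st(); snap('side','s15');snap('top','t15')
print(go((.4435,.3617,.06),73.8))
z=np.load('pics/s15.npz'); P=cloud('side',z['D']).reshape(-1,3)
m=(np.hypot(*(P[:,:2]-(.443,.362)).T)<.14)&(P[:,2]>.034)&(P[:,2]<.042); print(m.sum(),cv2.minAreaRect((P[m][:,:2]*1000).astype(np.float32)))
b=cv2.imread('pics/s15.png')[90:250,100:300]
cv2.imwrite('pics/c15.png',cv2.resize(b,None,fx=3,fy=3,interpolation=cv2.INTER_CUBIC))"
```

```text
t 32.23 p [0.4434 0.361  0.2508] az 73.67 tilt 0.04 F [ 0.2 -0.4  0.3] open 1.002 q [ 0.68  0.25  1.73 -0.    1.16 -0.61]
[19.08, 0.02, 0.04, -0.1, 0.0, 0.0]
108 ((442.8556213378906, 361.55255126953125), (24.097211837768555, 69.39064025878906), 75.22409057617188)
```

View pics/c15.png

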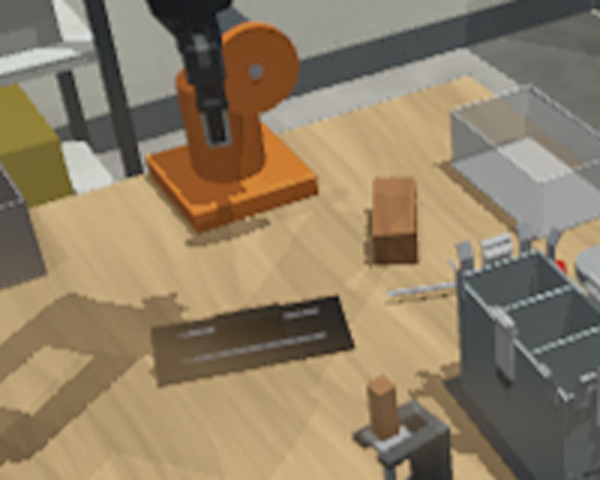

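The cover is unmoved at (250,340) and the gripper is above it. Descend to straddle the rib.

```bash
python3 -m pendant '[5,0,0,0,0,0,8.54, 10,0,0,0,0,0,8.54, 15,0,0,0,0,0,8.54, 19,0,0,0,0,0,8.54, 21.5,0,0,0,0,0,8.54, 23,0,0,0,0,0,8.54, 23.6,0,0,0,0,0,8.54,23.6,0,0,0,0,0,8.54]' >/dev/null; python3 -c "
from h import *
st()"; python3 -m pendant '[0,0,0,0,0,0,5, 0,0,0,0,0,0,3, 0,0,0,0,0,0,1.5, 0,0,0,0,0,0,1.5, 0,0,0,0,0,0,1.5, 0,0,0,0,0,0,1.5, 0,0,0,0,0,0,1.5,0,0,0,0,0,0,1.5]' 90; python3 -c "
from h import *
st()"
```

```text
t 33.33 p [0.4435 0.362  0.0148] az 73.76 tilt 0.04 F [ 0.1  1.  -0.8] open 0.999 q [ 0.68  0.56  1.89 -0.    0.69 -0.61]
t: 34.33
position: [0.4434, 0.362, 0.0148]
ee_rot: [0.566, -0.424, 0.565, 0.424]
wrist_force: [-1.4, -0.4, 5.9]
opening: 0.216
t 34.33 p [0.4434 0.362  0.0148] az 73.77 tilt 0.04 F [-1.4 -0.4  5.9] open 0.216 q [ 0.68  0.56  1.89  0.    0.69 -0.61]
```

Gripped. Lift, turn and carry to the trap.

```bash
python3 -m pendant '[-1,0,0,0,0,0,1.5, -3,0,0,0,0,0,1.5, -7,0,0,0,0,0,1.5, -12,0,0,0,0,0,1.5, -18,0,0,0,0,0,1.5, -24,0,0,0,0,0,1.5, -28,0,0,0,0,0,1.5,-28,0,0,0,0,0,1.5]' 90; python3 -c "
from h import *
st();print(go((.627,.0747,.295),-3.9)); snap('side','s16')
b=cv2.imread('pics/s16.png')[60:230,120:320]
cv2.imwrite('pics/c16.png',cv2.resize(b,None,fx=2.5,fy=2.5,interpolation=cv2.INTER_CUBIC))"
```

```text
t: 35.33
position: [0.4442, 0.3627, 0.2982]
ee_rot: [0.568, -0.424, 0.563, 0.424]
wrist_force: [0.3, 0.9, -3.2]
opening: 0.212
t 35.33 p [0.4442 0.3627 0.2982] az 73.77 tilt 0.37 F [ 0.3  0.9 -3.2] open 0.212 q [ 0.68  0.21  1.67 -0.    1.25 -0.61]
[0.3, -25.59, -22.54, 77.7, 0.4, -0.0]
```

View pics/c16.png

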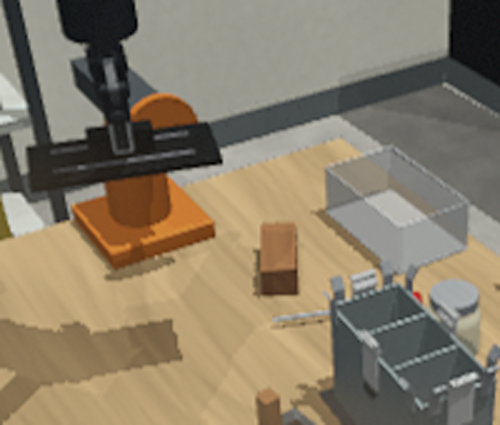

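The cover is held level at (125,155). On to the trap.

```bash
python3 -m pendant '[0,-2,-1.8,7,0,0,1.5, 0,-5,-4.4,16,0,0,1.5, 0,-8,-7,25,0,0,1.5, 0,-11,-9.7,34,0,0,1.5, 0,-14,-12.3,43,0,0,1.5, 0,-17,-15,52,0,0,1.5, 0,-20,-17.6,61,0,0,1.5,0,-23,-20.2,70,0,0,1.5]' >/dev/null; python3 -c "
from h import *
print(go((.627,.0747,.295),-3.9))"
```

```text
[-0.33, -2.86, 1.85, 7.4, -0.2, 0.0]
```

```bash
python3 -m pendant '[-0.3,-2,1.3,5,0,0,1.5, -0.3,-2.8,1.8,7.3,0,0,1.5, -0.3,-2.8,1.8,7.3,0,0,1.5, -0.3,-2.8,1.8,7.3,0,0,1.5]' >/dev/null; python3 -c "
from h import *
st(); print(go((.627,.0747,.205),-3.9)); snap('side','s17'); snap('top','t17')
for n in('side','top'):
  z=np.load(f'pics/{n[0]}17.npz'); P=cloud(n,z['D']).reshape(-1,3)
  q=P[(abs(P[:,0]-.627)<.07)&(abs(P[:,1]-.075)<.13)&(P[:,2]>.277)&(P[:,2]<.293)]; print(n,len(q),np.median(q[:,2]),cv2.minAreaRect((q[:,:2]*1000).astype(np.float32)))"
```

```text
t 36.88 p [0.6265 0.0776 0.2966] az -3.42 tilt 0.08 F [ 0.5  0.3 -2.7] open 0.215 q [0.12 0.31 1.55 0.   1.29 0.18]
[9.16, -0.29, 0.08, 0.5, -0.1, -0.0]
side 1353 0.290185193108387 ((626.829345703125, 79.56189727783203), (205.99923706054688, 93.34830474853516), 86.39508056640625)
top 1395 0.28959948208549435 ((626.1172485351562, 64.5894546508789), (173.06005859375, 92.70323944091797), 86.75341033935547)
```

```bash
python3 -m pendant '[3,-0.4,0.08,0.5,0,0,1.5, 6,-0.4,0.08,0.5,0,0,1.5, 8,-0.4,0.08,0.5,0,0,1.5, 9.1,-0.4,0.08,0.5,0,0,1.5, 9.1,-0.4,0.08,0.5,0,0,1.5]' >/dev/null; python3 -c "
from h import *
st(); print(go((.627,.0735,.170),-3.9)); snap('side','s18')
z=np.load('pics/s18.npz'); P=cloud('side',z['D']).reshape(-1,3)
q=P[(abs(P[:,0]-.627)<.07)&(abs(P[:,1]-.075)<.13)&(P[:,2]>.192)&(P[:,2]<.202)]; print(len(q),np.median(q[:,2]),cv2.minAreaRect((q[:,:2]*1000).astype(np.float32)))
b=cv2.imread('pics/s18.png')[130:270,230:350]
cv2.imwrite('pics/c18.png',cv2.resize(b,None,fx=4,fy=4,interpolation=cv2.INTER_CUBIC))"
```

```text
t 37.6 p [0.6275 0.0731 0.2059] az -3.99 tilt 0.05 F [-0.8  1.  -2.4] open 0.213 q [0.11 0.39 1.64 0.   1.11 0.18]
[3.59, 0.04, -0.05, -0.1, -0.1, 0.0]
1240 0.19945453928756945 ((628.4188842773438, 75.42707824707031), (206.73533630371094, 93.79815673828125), 85.83531951904297)
```

View pics/c18.png

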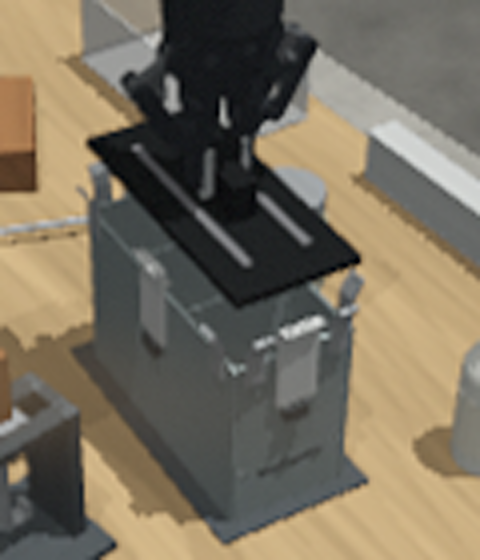

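The cover is square over the trap, centred to 1–2 mm. Lower it onto the ramps.

```bash
python3 -m pendant '[1,0,-0.1,0,0,0,1.5, 2,0,-0.1,0,0,0,1.5, 2.6,0,-0.1,0,0,0,1.5, 3.0,0,-0.1,0,0,0,1.5, 3.3,0,-0.1,0,0,0,1.5]'; python3 -m pendant '[0.1,0,0,0,0,0,1.5, 0.2,0,0,0,0,0,1.5,0.3,0,0,0,0,0,1.5]'
```

```text
t: 38.28
position: [0.6269, 0.0728, 0.173]
ee_rot: [0.707, 0.025, 0.707, -0.025]
wrist_force: [1.0, 0.7, -3.4]
opening: 0.214
t: 38.65
position: [0.6271, 0.073, 0.1705]
ee_rot: [0.707, 0.025, 0.706, -0.025]
wrist_force: [0.3, 1.7, -1.6]
opening: 0.217
```

```bash
python3 -m pendant '[0.15,0,0,0,0,0,1.5, 0.15,0,0,0,0,0,1.5,0.15,0,0,0,0,0,2.4,0.15,0,0,0,0,0,3,0,0,0,0,0,0,4,0,0,0,0,0,0,4]'; python3 -m pendant '[-1,0,0,0,0,0,4, -3,0,0,0,0,0,4, -6,0,0,0,0,0,4, -9,0,0,0,0,0,4, -10,0,0,0,0,0,4]' >/dev/null; python3 -c "
from h import *
st(); snap('side','s19')
z=np.load('pics/s19.npz'); P=cloud('side',z['D']).reshape(-1,3)
q=P[(abs(P[:,0]-.627)<.07)&(abs(P[:,1]-.075)<.13)&(P[:,2]>.15)&(P[:,2]<.175)&(z['im'].reshape(-1,3).max(1)<70)]; print(len(q),np.percentile(q[:,2],[5,50,95]),cv2.minAreaRect((q[:,:2]*1000).astype(np.float32)))
A=np.c_[q[:,:2]-[.627,.0747],np.ones(len(q))]; print(np.linalg.lstsq(A,q[:,2],rcond=None)[0])
b=cv2.imread('pics/s19.png')[130:270,230:350]
cv2.imwrite('pics/c19.png',cv2.resize(b,None,fx=4,fy=4,interpolation=cv2.INTER_CUBIC))"
```

```text
t: 39.4
position: [0.6269, 0.0727, 0.1704]
ee_rot: [0.707, 0.025, 0.707, -0.025]
wrist_force: [0.2, -0.2, 0.7]
opening: 0.467
t 40.02 p [0.6278 0.0729 0.2729] az -4.03 tilt 0.21 F [-0.4  0.5 -1.6] open 0.466 q [ 0.11  0.33  1.58 -0.    1.24  0.18]
1221 [0.16044233 0.16330954 0.16621265] ((626.05029296875, 70.09185028076172), (205.2879180908203, 92.98983764648438), 86.33670806884766)
[ 0.00652547 -0.00072958  0.16343108]
```

View pics/c19.png

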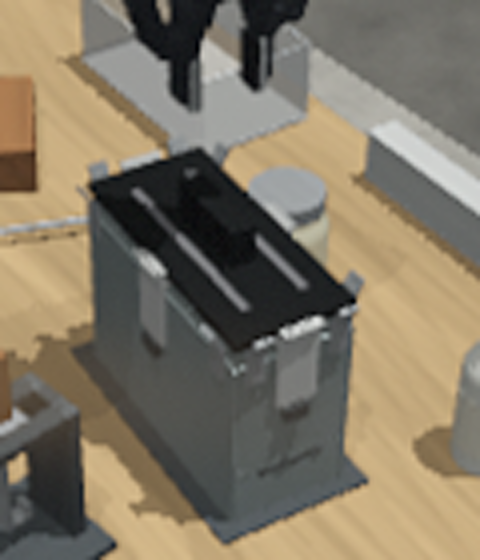

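The cover lies level on the ramps, with its underside about 15.4 mm above the rim as expected. Close the fingers, turn them a quarter turn and start with the front edge.

```bash
python3 -m pendant '[0,0,0,-10,0,0,0, 0,0,0,-20,0,0,0, 0,0,0,-30,0,0,0, 0,0,0,-40,0,0,0, 0,0,0,-50,0,0,0, 0,0,0,-60,0,0,0, 0,0,0,-70,0,0,0, 0,0,0,-80,0,0,0]' 40 >/dev/null;  python3 -m pendant '[0,0,0,-10.1,0,0,0, 0,0,0,-10.1,0,0,0, 0,0,0,-10.1,0,0,0]' >/dev/null; python3 -c "
from h import *
st(); print(go((.5991,.0766,.20),86.1),go((.5991,.0766,.167),86.1))"
```

```text
t 41.45 p [0.6266 0.0728 0.2696] az 85.85 tilt 0.05 F [-0.5  0.4 -0.7] open -0.002 q [ 0.11  0.33  1.58  0.    1.23 -1.39]
[6.97, 2.76, 0.18, -0.3, -0.0, -0.1] [10.27, 2.76, 0.18, -0.3, -0.0, -0.1]
```

```bash
python3 -m pendant '[1,2.5,0.2,0,0,0,0, 4,2.75,0.2,0,0,0,0, 7,2.75,0.2,0,0,0,0, 9,2.75,0.2,0,0,0,0, 10.2,2.75,0.2,0,0,0,0, 10.2,2.75,0.2,0,0,0,0]'; python3 -m pendant '[0.3,0,0,0,0,0,0, 0.6,0,0,0,0,0,0]';python3 -m pendant '[0.3,0,0,0,0,0,0, 0.3,0,0,0,0,0,0]'
```

```text
t: 42.2
position: [0.5992, 0.0766, 0.1676]
ee_rot: [0.517, -0.482, 0.518, 0.483]
wrist_force: [-0.2, 0.3, 0.6]
opening: 0.004
t: 42.45
position: [0.6001, 0.0767, 0.1629]
ee_rot: [0.517, -0.483, 0.517, 0.482]
wrist_force: [0.3, 0.2, 0.1]
opening: 0.002
t: 42.7
position: [0.6007, 0.0768, 0.1604]
ee_rot: [0.518, -0.483, 0.516, 0.482]
wrist_force: [0.8, -0.2, 5.4]
opening: 0.003
```

```bash
for i in 1; do python3 -m pendant '[0.2,0,0,0,0,0,0, 0.2,0,0,0,0,0,0]'|grep -E "pos|force";python3 -m pendant '[0.2,0,0,0,0,0,0, 0.2,0,0,0,0,0,0]'|grep -E "pos|force";python3 -m pendant '[0.2,0,0,0,0,0,0, 0.2,0,0,0,0,0,0]'|grep -E "pos|force"; done
```

```text
position: [0.6015, 0.0768, 0.1597]
wrist_force: [-1.3, -1.8, 14.7]
position: [0.6001, 0.0767, 0.1561]
wrist_force: [-0.5, 0.2, -1.0]
position: [0.5991, 0.0766, 0.1528]
wrist_force: [-0.1, 0.0, 0.0]
```

```bash
python3 -m pendant '[0.2,0,0,0,0,0,0, 0.3,0,0,0,0,0,0]'|grep -E "pos|force";python3 -m pendant '[0.2,0,0,0,0,0,0, 0.2,0,0,0,0,0,0]'|grep -E "pos|force"; python3 -m pendant '[-1,0,0,0,0,0,0, -3,0,0,0,0,0,0, -4,0,0,0,0,0,0]' >/dev/null; python3 -c "
from h import *
st(); print(go((.6549,.0728,.166),86.1)); snap('side','s20')
z=np.load('pics/s20.npz'); P=cloud('side',z['D']).reshape(-1,3)
d=P[:,:2]-[.627,.0747]; a=np.radians(-3.9); l=np.c_[d@[np.cos(a),np.sin(a)],d@[-np.sin(a),np.cos(a)]]
m=(abs(l[:,0])<.042)&(abs(l[:,1])<.097)&(P[:,2]>.13)&(P[:,2]<.175)&(z['im'].reshape(-1,3).max(1)<70)
A=np.c_[l[m],np.ones(m.sum())]; c=np.linalg.lstsq(A,P[m,2],rcond=None)[0]; print(c, 'top at F,B,L,R',c[2]-.046*c[0],c[2]+.046*c[0],c[2]+.101*c[1],c[2]-.101*c[1])"
```

```text
position: [0.5996, 0.0767, 0.1511]
wrist_force: [-5.2, -0.9, 14.6]
position: [0.5999, 0.0766, 0.1506]
wrist_force: [-8.1, -1.1, 22.7]
t 44.33 p [0.5999 0.0767 0.189 ] az 86.07 tilt 0.04 F [-0.3  0.  -0.8] open -0.002 q [ 0.12  0.36  1.72 -0.    1.06 -1.38]
[2.31, -5.52, -0.01, -0.0, 0.0, 0.0]
[ 1.16132040e-01 -4.59159135e-05  1.55248615e-01] top at F,B,L,R 0.149906541141323 0.16059068883337096 0.15524397748007862 0.15525325249461536
```

The front edge is down, so the next one is the back edge, lifting over the rib.

```bash
python3 -m pendant '[-2.5,0,0,0,0,0,0, -2.5,-2,0,0,0,0,0, -2.5,-5.5,0,0,0,0,0, -1,-5.5,0,0,0,0,0, 1,-5.5,0,0,0,0,0, 2.2,-5.5,0,0,0,0,0,2.2,-5.5,0,0,0,0,0]'|grep -E "pos|force"; python3 -m pendant '[0.3,0,0,0,0,0,0, 0.3,0,0,0,0,0,0]'|grep -E "pos|force";python3 -m pendant '[0.3,0,0,0,0,0,0, 0.3,0,0,0,0,0,0]'|grep -E "pos|force"; python3 -m pendant '[0.2,0,0,0,0,0,0, 0.2,0,0,0,0,0,0]'|grep -E "pos|force"
```

```text
position: [0.6529, 0.0729, 0.1646]
wrist_force: [0.3, -0.3, 0.3]
position: [0.6546, 0.073, 0.1637]
wrist_force: [0.4, 0.1, -0.1]
position: [0.6543, 0.0729, 0.1602]
wrist_force: [0.3, -0.8, -0.1]
position: [0.6544, 0.0729, 0.1582]
wrist_force: [-0.0, 0.8, 0.8]
```

```bash
python3 -m pendant '[0.2,0,0,0,0,0,0, 0.2,0,0,0,0,0,0]'|grep -E "pos|force";python3 -m pendant '[0.2,0,0,0,0,0,0, 0.2,0,0,0,0,0,0]'|grep -E "pos|force"; python3 -m pendant '[0.2,0,0,0,0,0,0, 0.2,0,0,0,0,0,0]'|grep -E "pos|force"
```

```text
position: [0.6548, 0.0729, 0.1575]
wrist_force: [-2.6, -0.3, 8.1]
position: [0.6543, 0.0729, 0.1542]
wrist_force: [-0.4, 1.0, 0.8]
position: [0.6543, 0.0729, 0.1519]
wrist_force: [-0.1, 0.2, -0.5]
```

```bash
python3 -m pendant '[0.3,0,0,0,0,0,0, 0.3,0,0,0,0,0,0]'|grep -E "pos|force"; python3 -m pendant '[-1,0,0,0,0,0,0, -3,0,0,0,0,0,0, -6,0,0,0,0,0,0,-6,0,0,0,0,0,0]' >/dev/null; cat > pl.py <<'E'
from h import *
def plane(n):
    snap('side',n); z=np.load(f'pics/{n}.npz'); P=cloud('side',z['D']).reshape(-1,3)
    d=P[:,:2]-[.627,.0747]; a=np.radians(-3.9); l=np.c_[d@[np.cos(a),np.sin(a)],d@[-np.sin(a),np.cos(a)]]
    m=(abs(l[:,0])<.042)&(abs(l[:,1])<.097)&(P[:,2]>.13)&(P[:,2]<.175)&(z['im'].reshape(-1,3).max(1)<70)
    A=np.c_[l[m],np.ones(m.sum())]; c=np.linalg.lstsq(A,P[m,2],rcond=None)[0]; print(m.sum(),'top at F,B,L,R',(c[2]+np.array([-.046*c[0],.046*c[0],.101*c[1],-.101*c[1]])).round(4))
E
python3 -c "
from pl import *
st(); print(go((.6326,.1565,.166),86.1)); plane('s21')"
```

```text
position: [0.6541, 0.0729, 0.1488]
wrist_force: [-0.1, 0.6, -0.2]
t 47.5 p [0.6565 0.0731 0.2136] az 86.07 tilt 0.36 F [ 0.1  0.9 -0.3] open 0.007 q [ 0.11  0.42  1.57 -0.    1.14 -1.39]
[4.75, 2.98, 8.15, -0.0, 0.1, 0.4]
1030 top at F,B,L,R [0.151  0.1501 0.1503 0.1507]
```

The cover is now level, but its top is about 2.5 mm above flush. Press the short edges, then go round again.

```bash
python3 -m pendant '[0,1.5,4,0,0,0,0, 0.5,3,8.1,0,0,0,0, 2.5,3,8.1,0,0,0,0, 4.5,3,8.1,0,0,0,0, 5.5,3,8.1,0,0,0,0, 5.8,3,8.1,0,0,0,0,5.8,3,8.1,0,0,0,0]'|grep -E "pos|force"; python3 -m pendant '[0.3,0,0,0,0,0,0, 0.3,0,0,0,0,0,0]'|grep -E "pos|force";python3 -m pendant '[0.2,0,0,0,0,0,0, 0.2,0,0,0,0,0,0]'|grep -E "pos|force"; python3 -m pendant '[0.2,0,0,0,0,0,0, 0.2,0,0,0,0,0,0]'|grep -E "pos|force"
```

```text
position: [0.6304, 0.1552, 0.1513]
wrist_force: [0.3, 0.6, 0.4]
position: [0.6302, 0.1557, 0.1485]
wrist_force: [-0.1, 0.9, 0.6]
position: [0.6307, 0.1559, 0.1481]
wrist_force: [-3.2, -2.1, 11.3]
position: [0.6313, 0.156, 0.148]
wrist_force: [-6.3, -2.8, 24.6]
```

```bash
python3 -m pendant '[-1,0,0,0,0,0,0, -4,0,0,0,0,0,0, -7,0,0,0,0,0,0,-7,0,0,0,0,0,0]' >/dev/null; python3 -c "
from pl import *
st(); print(go((.6214,-.0071,.152),86.1)); plane('s22')"
```

```text
t 49.67 p [0.6316 0.1562 0.2171] az 86.07 tilt 0.28 F [-0.4 -1.  -1. ] open 0.003 q [ 0.24  0.4   1.59  0.    1.14 -1.26]
[6.49, -0.07, -16.37, -0.0, 0.1, 0.3]
1005 top at F,B,L,R [0.151  0.1502 0.1504 0.1508]
```

```bash
python3 -m pendant '[0,0,-5,0,0,0,0, 0,0,-11,0,0,0,0, 0.5,0,-16.3,0,0,0,0, 3,0,-16.3,0,0,0,0, 5.5,0,-16.3,0,0,0,0, 6.5,0,-16.3,0,0,0,0, 6.5,0,-16.3,0,0,0,0]'|grep -E "pos|force"; python3 -m pendant '[0.2,0,0,0,0,0,0, 0.2,0,0,0,0,0,0]'|grep -E "pos|force";python3 -m pendant '[0.2,0,0,0,0,0,0, 0.2,0,0,0,0,0,0]'|grep -E "pos|force"; python3 -m pendant '[0.15,0,0,0,0,0,0, 0.15,0,0,0,0,0,0]'|grep -E "pos|force"
```

```text
position: [0.6186, -0.0068, 0.1489]
wrist_force: [-0.7, -0.4, 0.1]
position: [0.6191, -0.0066, 0.1481]
wrist_force: [-2.5, -0.0, 7.7]
position: [0.6197, -0.0067, 0.148]
wrist_force: [-6.5, 0.5, 22.0]
position: [0.6203, -0.0067, 0.1479]
wrist_force: [-10.6, 0.2, 32.5]
```

```bash
python3 -m pendant '[-1,0,0,0,0,0,0, -4,0,0,0,0,0,0, -7,0,0,0,0,0,0,-7,0,0,0,0,0,0]' >/dev/null; python3 -c "
from pl import *
st(); print(go((.5991,.0766,.152),86.1))"
```

```text
t 51.85 p [ 0.6203 -0.0066  0.2161] az 86.08 tilt 0.24 F [-0.3  0.8 -0.3] open 0.004 q [-0.01  0.36  1.66  0.    1.12 -1.52]
[6.4, 2.71, 8.16, -0.0, 0.0, 0.2]
```

```bash
python3 -m pendant '[0,1.3,4,0,0,0,0, 0.5,2.6,8.1,0,0,0,0, 3,2.6,8.1,0,0,0,0, 5.5,2.6,8.1,0,0,0,0, 6.6,2.6,8.1,0,0,0,0, 6.6,2.6,8.1,0,0,0,0]'|grep -E "pos|force"; python3 -m pendant '[0.2,0,0,0,0,0,0, 0.2,0,0,0,0,0,0]'|grep -E "pos|force";python3 -m pendant '[0.2,0,0,0,0,0,0, 0.2,0,0,0,0,0,0]'|grep -E "pos|force"; python3 -m pendant '[-1,0,0,0,0,0,0, -4,0,0,0,0,0,0, -7,0,0,0,0,0,0,-7,0,0,0,0,0,0]' >/dev/null; python3 -c "
from pl import *
st(); print(go((.6549,.0728,.150),86.1))"
```

```text
position: [0.5984, 0.0759, 0.148]
wrist_force: [-2.3, 0.1, 7.3]
position: [0.5985, 0.0759, 0.148]
wrist_force: [-9.3, -0.6, 22.9]
position: [0.5986, 0.076, 0.1479]
wrist_force: [-15.3, 0.4, 40.5]
t 53.6 p [0.5999 0.0758 0.2159] az 86.06 tilt 0.22 F [-0.3 -0.1 -0.5] open -0.002 q [ 0.12  0.33  1.7  -0.    1.11 -1.38]
[6.61, -5.48, 0.07, -0.0, 0.0, 0.2]
```

```bash
python3 -m pendant '[0,-3,0,0,0,0,0, 0.5,-5.4,0,0,0,0,0, 3,-5.4,0,0,0,0,0, 5.5,-5.4,0,0,0,0,0, 6.6,-5.4,0,0,0,0,0, 6.6,-5.4,0,0,0,0,0]'|grep -E "pos|force"; python3 -m pendant '[0.15,0,0,0,0,0,0, 0.15,0,0,0,0,0,0]'|grep -E "pos|force"; python3 -m pendant '[-1,0,0,0,0,0,0, -4,0,0,0,0,0,0, -9,0,0,0,0,0,0,-14,0,0,0,0,0,0,-14,-0,0,0,0,0,0,-14,-0,0,0,0,0,0]' >/dev/null; python3 -c "
from pl import *
st(); print(go((.42,.30,.32),None)); plane('s23')"
```

```text
position: [0.6519, 0.0719, 0.1481]
wrist_force: [-3.9, 0.7, 7.0]
position: [0.652, 0.072, 0.148]
wrist_force: [-7.6, -1.5, 18.5]
t 55.35 p [0.6519 0.072  0.2856] az 86.07 tilt 0.04 F [-0.2  0.4 -0. ] open 0.001 q [ 0.11  0.36  1.5  -0.    1.28 -1.39]
[-3.42, 24.71, 21.16, 0.0, 0.0, 0.0]
1039 top at F,B,L,R [0.1504 0.1505 0.15   0.151 ]
```

All four edges are firm at 148 mm, which is flush with the 140 mm rim plus 8 mm plate. Move aside and take the final look.

```bash
python3 -m pendant '[-1,4,3.4,0,0,0,0, -2,9,7.7,0,0,0,0, -3.4,14,12,0,0,0,0, -3.4,19,16.3,0,0,0,0, -3.4,24.7,21.1,0,0,0,0, -3.4,24.7,21.1,0,0,0,0, -3.4,24.7,21.1,0,0,0,0,-3.4,24.7,21.1,0,0,0,0]' >/dev/null; python3 -c "
from pl import *
st(); plane('s24'); snap('top','t24')
a=cv2.imread('pics/t24.png')[130:330,100:440]; b=cv2.imread('pics/s24.png')[150:390,200:420]
cv2.imwrite('pics/c24.png',cv2.resize(a,None,fx=2.3,fy=2.3,interpolation=cv2.INTER_CUBIC))
cv2.imwrite('pics/d24.png',cv2.resize(b,None,fx=2.5,fy=2.5,interpolation=cv2.INTER_CUBIC))
z=np.load('pics/t24.npz');P=cloud('top',z['D']).reshape(-1,3)
for nm,c,lo,hi in(('s1',(.573,-.228),.036,.048),('s0',(.465,-.281),.036,.048),('handle',(.4355,.0365),.176,.19)):
    q=P[(np.hypot(P[:,0]-c[0],P[:,1]-c[1])<.06)&(P[:,2]>lo)&(P[:,2]<hi)]; print(nm,len(q),q.mean(0).round(4))
d=P[:,:2]-[.627,.0747]; m=(abs(d[:,0])<.03)&(abs(d[:,1])<.085)&(P[:,2]<.165)&(P[:,2]>.13); print('cover top',np.median(P[m,2]))
m=(abs(d[:,0])<.007)&(abs(d[:,1])<.03); print('rib',np.median(P[m,2]))"
```

```text
t 56.4 p [0.4206 0.2989 0.3194] az 86.07 tilt 0.09 F [-0.1  0.1  0.6] open -0.001 q [ 0.62  0.1   1.76 -0.    1.28 -0.89]
1002 top at F,B,L,R [0.1513 0.15   0.1505 0.1508]
s1 208 [ 0.5736 -0.2237  0.0415]
s0 239 [ 0.4657 -0.2774  0.0414]
handle 62 [0.4377 0.0381 0.1798]
cover top 0.14804266628881768
rib 0.17735195206279886
```

View pics/c24.png

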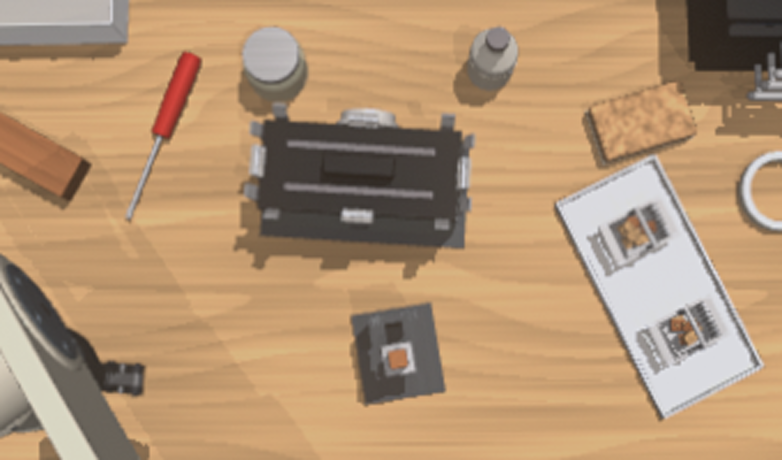

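View pics/d24.png

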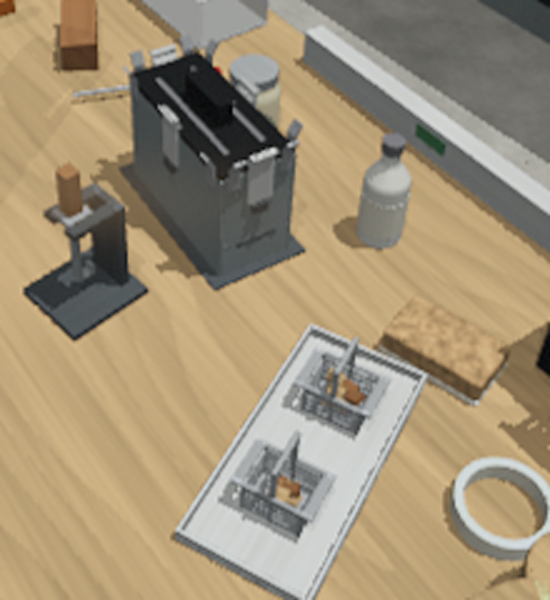

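The top view shows the cover under all four clips, the rod in its fork and both baskets upright in the tray. The side view agrees, and the bystanders look unmoved. Hand in.

```bash
python3 -c "
from rig import ticket
print(ticket.job_done())"
```

```text
the job is handed in; nothing more can be done
None
```

I did the job as asked and handed it in at about 56 s of robot time. Only two strainers were present.

**Strainers:** I lifted both out of their wells with the hook rod and stood them upright in the tray. In the last look their flanges were at about 42 mm, which is where they should be when standing on the tray floor.

**Rod:** It hangs upright in its fork again. The top of its handle is at 180 mm, within about 2 mm sideways of where it started.

**Cover:** I laid it on the ramps and pressed the front, back, left and right edges.
- The front and back edges snapped at about 15 N and 8 N. I did not see separate snaps on the two short edges; they must have gone down with the others.
- A second round of pressing found all four edges firm at 148 mm, which is flush. The top camera also read 148 mm.
- In the pictures all four clips are over the cover and the bystanders look unmoved.

**Checks that disagreed:**
- **Side camera height:** it read the cover top at about 150.5 mm. The reading stayed level and did not change under a firm press, so I took it as calibration bias.
- **Pressing force:** one check press on the front edge reached 40.5 N at the wrist, higher than I intended. It was with the fingertips, not the gripper's body.

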